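# Restock the make-up caddy and punch its tally

### The arm

A 6-joint arm with a two-finger parallel gripper is mounted at the origin on the work surface. World frame = base frame: x ahead of the robot, y to its left, z up, the work surface at z = 0. Lengths are in m, angles in rad, forces in N, time in s.
With the tool pointing down it reaches from about 0.375 to 0.975 m from the base axis. Payload 3.8 kg.
Tool frame: the origin (TCP) lies on the mounting face of the last link; the fingertips stand 173 mm ahead of it and the grasp point (between the pads) lies 155 mm ahead of it; z points along the fingers, y is the direction in which the jaws open and shut (so a half turn about z gives the same grasp; the last joint's range is limited). The gripper opens to 85 mm and grips with 20 to 120 N. Pads are 22 mm wide; open, the fingers measure 114 mm over their backs; the gripper's body (76 mm by 85 mm) begins 54 mm behind the grasp point. The pads swing forward as they close: fully open they stand 13 mm farther back than shut.
Start: joints at [-1.207, 0.264, 1.604, -0, 1.274, -0.037], TCP at [0.263, -0.622, 0.405] pointing down, gripper open.
Joint ranges: [-2.63, 2.63], [-0.94, 2.18], [0.31, 2.57], [-1.31, 4.45], [0, 2.66], [-2.55, 2.55]. Speed limits (rad/s): [2.57, 2.57, 3.14, 3.14, 3.14, 3.14].

### API

Orientations are given as a rotation vector (axis times angle).
In Python, from workcell import bot gives the robot as it stands.
- The arm moves only by the shell command python3 -m jog 'ROWS' [FORCE]. ROWS is JSON, a list that holds one entry, the list of rows, each a list of 7 numbers: the closure, from 0 (fully open) to 1 (shut), then the shift along the tool's x, y, z in cm, then the turn, a rotation vector about the tool's x, y, z in rad. A call has 1 to 12 rows; each row is the pose to reach, as a shift and turn from the pose commanded when the call began, along the tool's axes at that moment; what a row does not reach only later rows make up. A row lasts 1/8 s, in which the tool goes at most 62.5 mm and 10.7 degrees, less where a joint would pass 70% of its speed; a pose out of reach is approached as far as the arm can. A call with a gripper value outside its range is refused whole. The fingers move at their own pace and stop on an object; FORCE is the grip in N (left out, the last holds). Time passes only in rows, so rows that repeat a pose let the fingers close. It gives the time, the measured TCP pose, the force and the opening at its end, in the units of the state.
- bot.read_state(): the state, without advancing time (a new reading comes with each control period).
- bot.read_camera(name): name is "scene" or "top" or "wrist"; returns the picture (400x640x3 uint8, red, green, blue); there is no depth.
- bot.camera_model(name): a dict with "intrinsics" (3x3 intrinsics, pixels), "k1" (the pictures are not rectified: a ray, as slopes to the right and down, at radius r is drawn at 1 + k1 r^2 times it, then the intrinsics apply), "rvec" (rotation vector, rad) and "tvec" (3), from world to camera coordinates, as OpenCV has them. Camera axes: x right, y down, z forward; pixel columns grow to the right and rows downward; lengths in m; the calibration is good to about 2 mm. A picture is of the moment at which its call begins: read the wrist's pose just before it. camera_model takes no time and is no camera call; for the wrist camera it gives the pose at the moment of the call.
- bot.finish_job(): hands the job in, once; it reports no verdict.
The state is a dict: "time": time; "q": joint angles; "joint_vel": joint speeds; "joint_torque": joint torques, N m; "tool_pos": TCP position; "tcp_rot": TCP orientation; "wrist_force": force on the tool from outside, world axes, zero at the start; "torque": the same for the moment, N m; "width": opening from 0.0 (shut) to 1.0 (fully open).
Only numpy, scipy, OpenCV 4.12 (cv2) and the standard library are available. Lean on these libraries where they do the work, as an engineer would, in place of code of your own. Each camera call takes 0.05 s, during which the arm holds its last target.

### The job

Fill every empty cell of the orange make-up caddy with a spare jar from the blue sheet, leaving the jars already in it and any surplus spares standing. Then take the spring punch from its stand and, over the tally pin beside each cell you filled (and no other), press it straight down until it snaps and the pin is driven in; finally put the punch back upright in its stand. Do not disturb the brush, the spray can or the powder tub.

Things in the scene. Friction and masses are not known exactly. Their poses are not given: they have to be found in the camera images.
- caddy: orange open caddy, fixed; 340 mm long in its y, 68 mm wide in x, 36 mm tall; five square cells in a row along y, 56 mm inside, floor 4 mm above the table. Origin on the table under cell 2 (the middle); cell i has its centre at x = 0, y = (i - 2) x 66 mm. Along its -x side (nearer the robot) runs a black tally strip, 26 mm tall, with one square well (18 mm) per cell
- pin0_top (a point): centre of the top of the yellow tally pin (diameter 15 mm) of cell 0, in its well at (-60, -132) mm in the caddy's x, y; undriven it is 16 mm above the table, 10 mm below the strip's top; driven right down, 12 mm. It stays where it is driven; stiff (16.5 N, more than the punch gives before tripping); one snap drives it 2.5 mm or more
- pin1_top (a point): centre of the top of the yellow tally pin (diameter 15 mm) of cell 1, in its well at (-60, -66) mm in the caddy's x, y; undriven it is 16 mm above the table, 10 mm below the strip's top; driven right down, 12 mm. It stays where it is driven; stiff (16.5 N, more than the punch gives before tripping); one snap drives it 2.5 mm or more
- pin2_top (a point): centre of the top of the yellow tally pin (diameter 15 mm) of cell 2, in its well at (-60, 0) mm in the caddy's x, y; undriven it is 16 mm above the table, 10 mm below the strip's top; driven right down, 12 mm. It stays where it is driven; stiff (16.5 N, more than the punch gives before tripping); one snap drives it 2.5 mm or more
- pin3_top (a point): centre of the top of the yellow tally pin (diameter 15 mm) of cell 3, in its well at (-60, 66) mm in the caddy's x, y; undriven it is 16 mm above the table, 10 mm below the strip's top; driven right down, 12 mm. It stays where it is driven; stiff (16.5 N, more than the punch gives before tripping); one snap drives it 2.5 mm or more
- pin4_top (a point): centre of the top of the yellow tally pin (diameter 15 mm) of cell 4, in its well at (-60, 132) mm in the caddy's x, y; undriven it is 16 mm above the table, 10 mm below the strip's top; driven right down, 12 mm. It stays where it is driven; stiff (16.5 N, more than the punch gives before tripping); one snap drives it 2.5 mm or more
- jar0: amber make-up jar with a white lid, diameter 48 mm, 60 mm tall, about 150 g, heavy at the bottom; origin at the centre of its base, z up. It stands in cell 0 from the start, or is absent (that cell is then empty)
- jar1: amber make-up jar with a white lid, diameter 48 mm, 60 mm tall, about 150 g, heavy at the bottom; origin at the centre of its base, z up. It stands in cell 1 from the start, or is absent (that cell is then empty)
- jar2: amber make-up jar with a white lid, diameter 48 mm, 60 mm tall, about 150 g, heavy at the bottom; origin at the centre of its base, z up. It stands in cell 2 from the start, or is absent (that cell is then empty)
- jar3: amber make-up jar with a white lid, diameter 48 mm, 60 mm tall, about 150 g, heavy at the bottom; origin at the centre of its base, z up. It stands in cell 3 from the start, or is absent (that cell is then empty)
- jar4: amber make-up jar with a white lid, diameter 48 mm, 60 mm tall, about 150 g, heavy at the bottom; origin at the centre of its base, z up. It stands in cell 4 from the start, or is absent (that cell is then empty)
- spare0: amber make-up jar with a white lid, diameter 48 mm, 60 mm tall, about 150 g, heavy at the bottom; origin at the centre of its base, z up. A spare, standing on the thin blue sheet at the robot's left; more spares than empty cells or just as many
- spare1: amber make-up jar with a white lid, diameter 48 mm, 60 mm tall, about 150 g, heavy at the bottom; origin at the centre of its base, z up. A spare, standing on the thin blue sheet at the robot's left; more spares than empty cells or just as many
- spare2: amber make-up jar with a white lid, diameter 48 mm, 60 mm tall, about 150 g, heavy at the bottom; origin at the centre of its base, z up. A spare, standing on the thin blue sheet at the robot's left; more spares than empty cells or just as many
- spare3: amber make-up jar with a white lid, diameter 48 mm, 60 mm tall, about 150 g, heavy at the bottom; origin at the centre of its base, z up. A spare, standing on the thin blue sheet at the robot's left; more spares than empty cells or just as many
- mat: thin blue sheet, 220 mm square, flat on the table, fixed; origin at its centre. The spares stand near its four quarters, 100 mm apart
- stand: grey square tube, fixed, 92 mm tall, 52 mm wide outside, 40 mm inside, open at the top; the punch hangs in it by its red collar. Origin on the table at its centre
- punch: automatic spring punch, 360 g, 144 mm long, upright in the stand. Origin at the point of its tip when fully out, z towards the grip. Upwards from there: brass tip diameter 8 mm (0-40 mm), steel barrel 28 mm (40-86), red collar 50 mm (86-94), dark grip 24 mm (94-144). Hold the grip with the fingertips just above the collar, which takes the thrust. In the stand the origin is 6 mm above the table
- punch_tip (a point): the point of the punch's brass tip. Pressed down, the tip slides into the barrel against a spring (3 N at first, then 0.7 N more per mm); after 12 to 15 mm, at about 14 N, the spring trips with a snap that strikes the tip. It can slide in 28 mm in all. It re-arms by itself when lifted off
- trip (a joint): the punch's trip: 0 armed, jumps to 0.0055 m when the spring trips, returns to 0 when the punch is lifted
- spray_can: bystander: hair spray can, diameter 52 mm, 150 mm tall; origin at the centre of its base
- hair_brush: bystander: dark wooden hair brush lying bristles down, 195 mm long, 56 mm wide, 30 mm tall; origin near its middle, on the table
- powder_tub: bystander: round white powder tub with a pink lid, diameter 73 mm, 40 mm tall; origin at the centre of its base
Mind the look-alikes: they are no part of the job. There is more than one size of the punch; the one meant has the size given above.

How it is judged:
On the way, in this order (a step that is already met when the one before it is completed fails the run):
1. every cell of the caddy holds an upright jar on its floor (((x of jar0 in the frame of caddy between -0.007 and 0.007 m and y of jar0 in the frame of caddy between -0.139 and -0.125 m and z of jar0 in the frame of caddy below 0.01 m and angle between jar0's own z axis and vertical below 0.12 rad) or ((x of spare0 in the frame of caddy between -0.007 and 0.007 m and y of spare0 in the frame of caddy between -0.139 and -0.125 m and z of spare0 in the frame of caddy below 0.01 m and angle between spare0's own z axis and vertical below 0.12 rad) or (x of spare1 in the frame of caddy between -0.007 and 0.007 m and y of spare1 in the frame of caddy between -0.139 and -0.125 m and z of spare1 in the frame of caddy below 0.01 m and angle between spare1's own z axis and vertical below 0.12 rad) or (x of spare2 in the frame of caddy between -0.007 and 0.007 m and y of spare2 in the frame of caddy between -0.139 and -0.125 m and z of spare2 in the frame of caddy below 0.01 m and angle between spare2's own z axis and vertical below 0.12 rad) or (x of spare3 in the frame of caddy between -0.007 and 0.007 m and y of spare3 in the frame of caddy between -0.139 and -0.125 m and z of spare3 in the frame of caddy below 0.01 m and angle between spare3's own z axis and vertical below 0.12 rad))) and ((x of jar1 in the frame of caddy between -0.007 and 0.007 m and y of jar1 in the frame of caddy between -0.073 and -0.059 m and z of jar1 in the frame of caddy below 0.01 m and angle between jar1's own z axis and vertical below 0.12 rad) or ((x of spare0 in the frame of caddy between -0.007 and 0.007 m and y of spare0 in the frame of caddy between -0.073 and -0.059 m and z of spare0 in the frame of caddy below 0.01 m and angle between spare0's own z axis and vertical below 0.12 rad) or (x of spare1 in the frame of caddy between -0.007 and 0.007 m and y of spare1 in the frame of caddy between -0.073 and -0.059 m and z of spare1 in the frame of caddy below 0.01 m and angle between spare1's own z axis and vertical below 0.12 rad) or (x of spare2 in the frame of caddy between -0.007 and 0.007 m and y of spare2 in the frame of caddy between -0.073 and -0.059 m and z of spare2 in the frame of caddy below 0.01 m and angle between spare2's own z axis and vertical below 0.12 rad) or (x of spare3 in the frame of caddy between -0.007 and 0.007 m and y of spare3 in the frame of caddy between -0.073 and -0.059 m and z of spare3 in the frame of caddy below 0.01 m and angle between spare3's own z axis and vertical below 0.12 rad))) and ((x of jar2 in the frame of caddy between -0.007 and 0.007 m and y of jar2 in the frame of caddy between -0.007 and 0.007 m and z of jar2 in the frame of caddy below 0.01 m and angle between jar2's own z axis and vertical below 0.12 rad) or ((x of spare0 in the frame of caddy between -0.007 and 0.007 m and y of spare0 in the frame of caddy between -0.007 and 0.007 m and z of spare0 in the frame of caddy below 0.01 m and angle between spare0's own z axis and vertical below 0.12 rad) or (x of spare1 in the frame of caddy between -0.007 and 0.007 m and y of spare1 in the frame of caddy between -0.007 and 0.007 m and z of spare1 in the frame of caddy below 0.01 m and angle between spare1's own z axis and vertical below 0.12 rad) or (x of spare2 in the frame of caddy between -0.007 and 0.007 m and y of spare2 in the frame of caddy between -0.007 and 0.007 m and z of spare2 in the frame of caddy below 0.01 m and angle between spare2's own z axis and vertical below 0.12 rad) or (x of spare3 in the frame of caddy between -0.007 and 0.007 m and y of spare3 in the frame of caddy between -0.007 and 0.007 m and z of spare3 in the frame of caddy below 0.01 m and angle between spare3's own z axis and vertical below 0.12 rad))) and ((x of jar3 in the frame of caddy between -0.007 and 0.007 m and y of jar3 in the frame of caddy between 0.059 and 0.073 m and z of jar3 in the frame of caddy below 0.01 m and angle between jar3's own z axis and vertical below 0.12 rad) or ((x of spare0 in the frame of caddy between -0.007 and 0.007 m and y of spare0 in the frame of caddy between 0.059 and 0.073 m and z of spare0 in the frame of caddy below 0.01 m and angle between spare0's own z axis and vertical below 0.12 rad) or (x of spare1 in the frame of caddy between -0.007 and 0.007 m and y of spare1 in the frame of caddy between 0.059 and 0.073 m and z of spare1 in the frame of caddy below 0.01 m and angle between spare1's own z axis and vertical below 0.12 rad) or (x of spare2 in the frame of caddy between -0.007 and 0.007 m and y of spare2 in the frame of caddy between 0.059 and 0.073 m and z of spare2 in the frame of caddy below 0.01 m and angle between spare2's own z axis and vertical below 0.12 rad) or (x of spare3 in the frame of caddy between -0.007 and 0.007 m and y of spare3 in the frame of caddy between 0.059 and 0.073 m and z of spare3 in the frame of caddy below 0.01 m and angle between spare3's own z axis and vertical below 0.12 rad))) and ((x of jar4 in the frame of caddy between -0.007 and 0.007 m and y of jar4 in the frame of caddy between 0.125 and 0.139 m and z of jar4 in the frame of caddy below 0.01 m and angle between jar4's own z axis and vertical below 0.12 rad) or ((x of spare0 in the frame of caddy between -0.007 and 0.007 m and y of spare0 in the frame of caddy between 0.125 and 0.139 m and z of spare0 in the frame of caddy below 0.01 m and angle between spare0's own z axis and vertical below 0.12 rad) or (x of spare1 in the frame of caddy between -0.007 and 0.007 m and y of spare1 in the frame of caddy between 0.125 and 0.139 m and z of spare1 in the frame of caddy below 0.01 m and angle between spare1's own z axis and vertical below 0.12 rad) or (x of spare2 in the frame of caddy between -0.007 and 0.007 m and y of spare2 in the frame of caddy between 0.125 and 0.139 m and z of spare2 in the frame of caddy below 0.01 m and angle between spare2's own z axis and vertical below 0.12 rad) or (x of spare3 in the frame of caddy between -0.007 and 0.007 m and y of spare3 in the frame of caddy between 0.125 and 0.139 m and z of spare3 in the frame of caddy below 0.01 m and angle between spare3's own z axis and vertical below 0.12 rad)))), for 0.2 s.
2. the tally pin of every cell that was empty is driven at least 2 mm down (((x of jar0 in the frame of caddy between -0.007 and 0.007 m and y of jar0 in the frame of caddy between -0.139 and -0.125 m and z of jar0 in the frame of caddy below 0.01 m and angle between jar0's own z axis and vertical below 0.12 rad) or height (world z) of pin0_top below 0.014 m) and ((x of jar1 in the frame of caddy between -0.007 and 0.007 m and y of jar1 in the frame of caddy between -0.073 and -0.059 m and z of jar1 in the frame of caddy below 0.01 m and angle between jar1's own z axis and vertical below 0.12 rad) or height (world z) of pin1_top below 0.014 m) and ((x of jar2 in the frame of caddy between -0.007 and 0.007 m and y of jar2 in the frame of caddy between -0.007 and 0.007 m and z of jar2 in the frame of caddy below 0.01 m and angle between jar2's own z axis and vertical below 0.12 rad) or height (world z) of pin2_top below 0.014 m) and ((x of jar3 in the frame of caddy between -0.007 and 0.007 m and y of jar3 in the frame of caddy between 0.059 and 0.073 m and z of jar3 in the frame of caddy below 0.01 m and angle between jar3's own z axis and vertical below 0.12 rad) or height (world z) of pin3_top below 0.014 m) and ((x of jar4 in the frame of caddy between -0.007 and 0.007 m and y of jar4 in the frame of caddy between 0.125 and 0.139 m and z of jar4 in the frame of caddy below 0.01 m and angle between jar4's own z axis and vertical below 0.12 rad) or height (world z) of pin4_top below 0.014 m)), for 0.2 s.
At the end, for the whole second after the job is handed in: every cell holds an upright jar (within 7 mm of its centre in x and y, on its floor); the pin beside each refilled cell is at least 2 mm down, the pins beside the cells that were full less than about 1.5 mm; the punch hangs upright and still in its stand (within 12 mm); surplus spares stand upright (all of step 1 and all of step 2 and z of pin0_top in the frame of jar0 above 0.0105 m and z of pin1_top in the frame of jar1 above 0.0105 m and z of pin2_top in the frame of jar2 above 0.0105 m and z of pin3_top in the frame of jar3 above 0.0105 m and z of pin4_top in the frame of jar4 above 0.0105 m and horizontal distance between punch and stand below 0.012 m and z of punch in the frame of stand below 0.012 m and angle between punch's own z axis and vertical below 0.1 rad and linear speed of each of punch, spare0, spare1, spare2, spare3 below 0.02 m/s and angle between each of spare0, spare1, spare2, spare3's own z axis and vertical below 0.15 rad and height (world z) of each of spare0, spare1, spare2, spare3 below 0.012 m); the robot touches nothing.
It fails at once if the spray can is moved more than 30 mm (distance of spray_can from where it was at the start of the episode above 0.03 m).
It fails at once if the hair brush is moved more than 30 mm (distance of hair_brush from where it was at the start of the episode above 0.03 m).
It fails at once if the powder tub is moved more than 30 mm (distance of powder_tub from where it was at the start of the episode above 0.03 m).
It fails at once if a jar that was already in the caddy is moved more than 20 mm (distance of any of jar0, jar1, jar2, jar3, jar4 from where it was at the start of the episode above 0.02 m).
Of jar0, jar1, jar2, jar3, jar4 only 1 to 2 are there at a start; the rules pass over those that are not, and their reading is None.
At some moment in a run one of spare0, spare1, spare2, spare3 may be knocked a few centimetres aside while the robot is not near it.
It also fails if it takes over 208 s, if anything falls off the work surface, if the arm or the gripper's body presses on something with over 40 N, if the wrist force passes 120 N, or if a joint passes its speed limit or range.

## Working session

There is one attempt and no reset: what is moved stays moved. The work goes in short steps, Python scripts to look and compute and a shell command to move; the robot and the scene stay as the last step left them, time stands still between calls to the robot, and variables do not carry over. Pictures are saved under pics/ and viewed, and the job is handed in when it is done.

```bash
ls; mkdir -p pics; cat > h.py <<'E'
import numpy as np, cv2
from scipy.spatial.transform import Rotation as R
from workcell import bot
def snap(name,fn):
    m=bot.camera_model(name); im=bot.read_camera(name); np.save('pics/'+fn+'.npy',im)
    cv2.imwrite('pics/'+fn+'.png',im[:,:,::-1]); import pickle; pickle.dump(m,open('pics/'+fn+'.pkl','wb')); return im,m
def load(fn):
    import pickle; return np.load('pics/'+fn+'.npy'),pickle.load(open('pics/'+fn+'.pkl','rb'))
def dist(m):return np.array([m['k1'],0,0,0,0],float)
def px2w(m,uv,z):
    uv=np.array(uv,float).reshape(-1,1,2)
    # exact inverse of 1+k1 r^2
    K=np.array(m['intrinsics']); n=cv2.undistortPoints(uv,K,dist(m)).reshape(-1,2)
    Rm=R.from_rotvec(np.ravel(m['rvec'])).as_matrix(); t=np.ravel(m['tvec']); c=-Rm.T@t
    d=np.c_[n,np.ones(len(n))]@Rm
    return c+d*((np.asarray(z)-c[2])/d[:,2])[:,None]
def w2px(m,P):
    return cv2.projectPoints(np.array(P,float).reshape(-1,1,3),np.array(m['rvec'],float),np.array(m['tvec'],float),np.array(m['intrinsics'],float),dist(m))[0].reshape(-1,2)
def st():
    s=bot.read_state(); print({k:np.round(v,4).tolist() for k,v in s.items() if k in('time','q','tool_pos','tcp_rot','wrist_force','width')}); return s
def totool(p,yaw=None):
    """shift in cm in tool axes to bring TCP to p"""
    s=bot.read_state(); Rm=R.from_rotvec(s['tcp_rot']).as_matrix()
    return np.round((Rm.T@(np.array(p)-np.array(s['tool_pos'])))*100,2)
E
python3 - <<'E'
from h import *
st(); print(R.from_rotvec(bot.read_state()['tcp_rot']).as_matrix().round(3))
for n in('scene','top','wrist'):
    im,m=snap(n,n+'0'); print(n,m['k1'],np.array(m['intrinsics']).round(1).tolist())
E
```

```text
pics
{'time': 0.0, 'q': [-1.2069, 0.2648, 1.6054, -0.0, 1.2737, -0.0369], 'tool_pos': [0.2632, -0.6212, 0.4033], 'tcp_rot': [-3.0765, -0.6249, 0.0006], 'wrist_force': [-0.0727, -0.0215, -0.66], 'width': 1.002}
[[ 0.921  0.39  -0.001]
 [ 0.39  -0.921  0.002]
 [ 0.    -0.002 -1.   ]]
scene -0.10323162083899302 [[463.6, 0.0, 319.3], [0.0, 463.6, 203.1], [0.0, 0.0, 1.0]]
top -0.0634539560149102 [[419.5, 0.0, 322.1], [0.0, 419.5, 199.1], [0.0, 0.0, 1.0]]
wrist -0.03825698969201904 [[340.2, 0.0, 319.4], [0.0, 340.2, 198.8], [0.0, 0.0, 1.0]]
```

View pics/scene0.png

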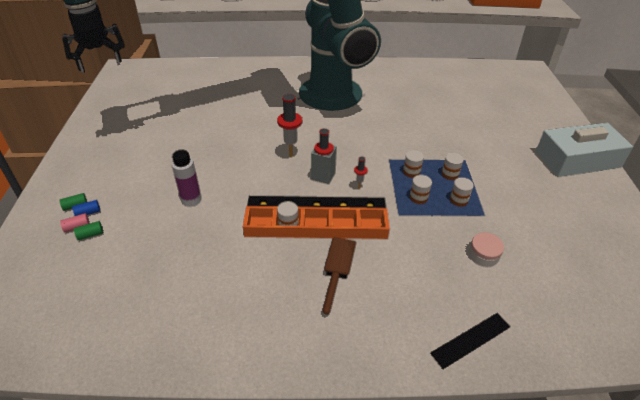

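View pics/top0.png

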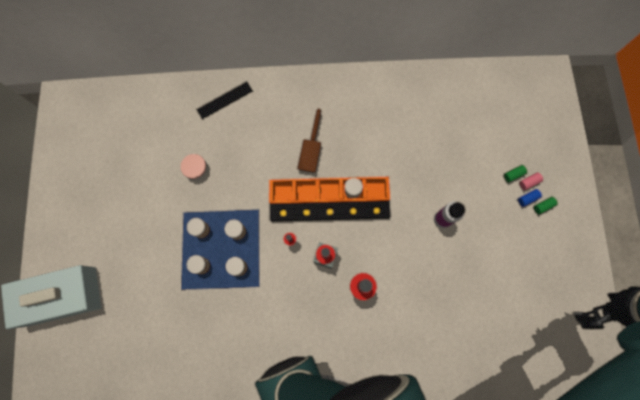

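View pics/wrist0.png

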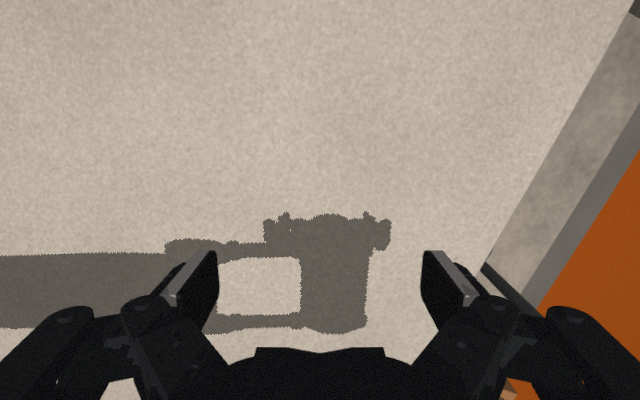

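Both views show the orange caddy with one jar, at (353,187) in top, which is the fourth cell from +y, so cell 1. All 4 spares are on the blue sheet and 4 cells are empty. Punch look-alikes in the top view are the large one at (363,287), the medium one in the grey tube at (326,256) and the small one at (290,240). I'll check these with measurements and a crop.

```bash
python3 - <<'E'
from h import *
im,m=load('top0')
def p(n,uv,z): print(n,px2w(m,[uv],z)[0].round(4))
cam=-R.from_rotvec(np.ravel(m['rvec'])).as_matrix().T@np.ravel(m['tvec']);print('cam',cam)
# colour blobs
hsv=cv2.cvtColor(im,cv2.COLOR_RGB2HSV)
def blobs(mask,z,n,amin=15):
    k,l,s,c=cv2.connectedComponentsWithStats(mask.astype(np.uint8))
    for i in range(1,k):
        if s[i,4]>amin: print(n,c[i].round(1),s[i],px2w(m,[c[i]],z)[0].round(4))
H,S,V=[hsv[...,i].astype(int) for i in range(3)]
blobs((H<16)&(H>5)&(S>180)&(V>120),.036,'orange',60)
blobs((H>20)&(H<35)&(S>130)&(V>110),.016,'yellow',5)
blobs(((H<5)|(H>174))&(S>170)&(V>100),.1,'red',15)
blobs((S<60)&(V>170)&(np.indices(V.shape)[1]<380)&(np.indices(V.shape)[1]>170)&(np.indices(V.shape)[0]>170)&(np.indices(V.shape)[0]<290),.06,'white',80)
blobs((H>100)&(H<125)&(S>120)&(V>50),.001,'blue',500)
ys,xs=np.where((H<16)&(H>5)&(S>180)&(V>120)); sel=(xs>250)&(xs<400)
print(cv2.minAreaRect(np.c_[xs,ys][sel].astype(np.float32)))
cv2.imwrite('pics/topc.png',cv2.resize(im[140:310,170:480,::-1],None,fx=2.5,fy=2.5,interpolation=2))
im,m=load('scene0')
cv2.imwrite('pics/scc.png',cv2.resize(im[80:250,230:490,::-1],None,fx=3,fy=3,interpolation=2))
E
```

```text
cam [ 0.32669096 -0.02716951  1.17748782]
orange [635.4 116.9] [627  92  13  58 225] [ 0.7902 -0.9937  0.036 ]
orange [325.9 191. ] [ 270  178  119   25 2181] [ 0.6069 -0.0439  0.036 ]
yellow [329.5 211.5] [327 209   6   6  32] [ 0.5518 -0.0512  0.016 ]
yellow [352.7 210.7] [350 208   6   6  31] [ 0.5507 -0.1167  0.016 ]
yellow [376.3 210.3] [374 208   6   6  31] [ 0.5484 -0.1833  0.016 ]
yellow [282.7 212.7] [280 210   7   6  33] [0.5553 0.0807 0.016 ]
yellow [306.1 212.2] [303 210   7   6  32] [0.5533 0.0147 0.016 ]
red [290.5 240. ] [285 234  10  11  39] [0.466  0.0551 0.1   ]
red [324.5 254. ] [317 246  18  18 146] [ 0.4254 -0.0308  0.1   ]
red [361.1 285.6] [351 274  25  26 299] [ 0.3412 -0.1189  0.1   ]
white [276.4 232.2] [  171   171   209   119 10148] [0.4939 0.0953 0.06  ]
white [347.7 173. ] [319 171  61   6 295] [ 0.6491 -0.1066  0.06  ]
white [353.2 185.9] [346 179  16  15 185] [ 0.6115 -0.1193  0.06  ]
white [195.3 226.2] [188 219  16  16 185] [0.5212 0.3155 0.06  ]
white [233.1 228. ] [226 221  15  15 191] [0.5113 0.2121 0.06  ]
white [195.3 263.8] [188 256  16  16 193] [0.4198 0.3142 0.06  ]
white [234.4 265.6] [227 258  16  16 206] [0.4103 0.2093 0.06  ]
blue [223.3 252. ] [ 183  212   74   75 2026] [0.4541 0.2528 0.001 ]
((328.9065856933594, 189.94984436035156), (22.676359176635742, 118.40636444091797), 88.49256896972656)
```

View pics/topc.png

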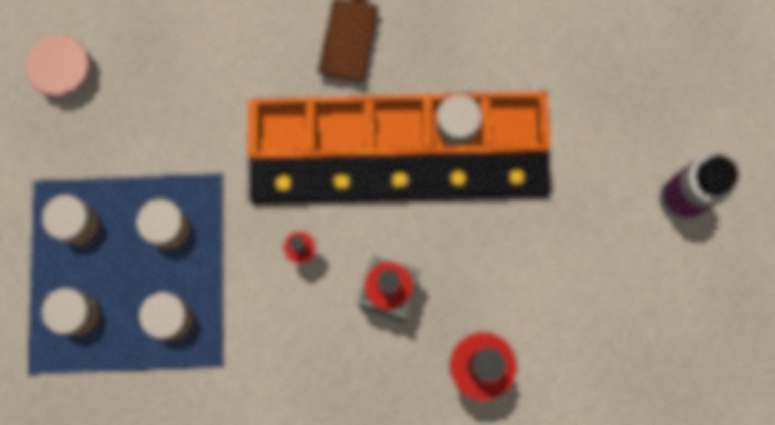

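View pics/scc.png

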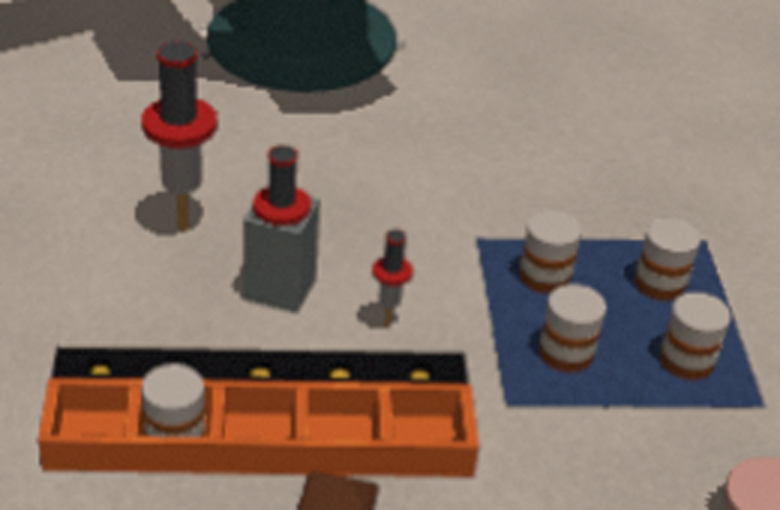

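The medium punch in the grey tube at (326,256) is the right one: its collar matches the tube, and the others are clearly larger and smaller. The pins give a caddy yaw of about -0.026 and an origin near (0.612,-0.053). Jar1's measured place agrees with that to about 1.5 mm. Next I'll move over the mat.

```bash
cat >> h.py <<'E'
def plan(x,y,z,yaw):
    """tool-axes shift (cm) and turn about tool z (rad) to reach tool-x yaw"""
    s=bot.read_state(); Rm=R.from_rotvec(s['tcp_rot']).as_matrix()
    cur=np.arctan2(Rm[1,0],Rm[0,0]); d=(yaw-cur+np.pi)%(2*np.pi)-np.pi
    T=np.c_[[np.cos(yaw),np.sin(yaw),0],[np.sin(yaw),-np.cos(yaw),0],[0,0,-1]]
    rv=R.from_matrix(Rm.T@T).as_rotvec()
    print('shift',totool([x,y,z]),'turn',rv.round(4),'tilt',np.degrees(np.arccos(-Rm[2,2])).round(2))
E
python3 - <<'E'
from h import *
plan(.40,.262,.40,np.pi/2-.026)
m=bot.camera_model('wrist'); s=bot.read_state()
Rm=R.from_rotvec(np.ravel(m['rvec'])).as_matrix(); c=-Rm.T@np.ravel(m['tvec'])
Rt=R.from_rotvec(s['tcp_rot']).as_matrix()
print('cam in tool',Rt.T@(c-s['tool_pos']), (Rt.T@Rm.T).round(3))
E
```

```text
shift [ 47.05 -75.99   0.5 ] turn [-1.500e-03 -1.000e-03 -1.144e+00] tilt 0.1
cam in tool [ 0.06678661 -0.00026655  0.03162116] [[ 0.    -0.965 -0.263]
 [ 1.     0.001 -0.002]
 [ 0.002 -0.263  0.965]]
```

```bash
python3 -m jog '[[[0,25,-40,0,0,0,-0.57],[0,25,-40,0,0,0,-0.57],[0,25,-40,0,0,0,-0.57],[0,25,-40,0,0,0,-0.57],[0,25,-40,0,0,0,-0.57],[0,25,-40,0,0,0,-0.57],[0,25,-40,0,0,0,-0.57],[0,47,-74,0,0,0,-1.144],[0,47,-74,0,0,0,-1.144],[0,47,-74,0,0,0,-1.144],[0,47,-74,0,0,0,-1.144],[0,47,-74,0,0,0,-1.144]]]' 60; python3 - <<'E'
from h import *
plan(.46,.262,.40,np.pi/2-.026);st()
E
```

```text
time: 1.65
tool_pos: [0.3853, 0.1205, 0.4049]
tcp_rot: [2.249, 2.192, 0.001]
wrist_force: [1.0, -0.9, 0.4]
width: 0.997
shift [14.33  7.11  0.5 ] turn [ 0.0013 -0.      0.0006] tilt 0.08
{'time': 1.65, 'q': [0.2417, -0.2745, 2.1394, -0.0004, 1.2755, 0.2671], 'tool_pos': [0.3853, 0.1205, 0.4049], 'tcp_rot': [2.2487, 2.1924, 0.0015], 'wrist_force': [1.003, -0.8868, 0.3783], 'width': 0.9969}
```

```bash
python3 -m jog '[[[0,14.3,7.1,0,0,0,0],[0,14.3,7.1,0,0,0,0],[0,14.3,7.1,0,0,0,0],[0,14.3,7.1,0,0,0,0],[0,14.3,7.1,0,0,0,0],[0,14.3,7.1,0,0,0,0]]]'; python3 - <<'E'
from h import *
st()
im,m=snap('wrist','w1')
hsv=cv2.cvtColor(im,cv2.COLOR_RGB2HSV);H,S,V=[hsv[...,i].astype(int) for i in range(3)]
print(w2px(m,[[.521,.3155,.061],[.511,.212,.061],[.42,.314,.061],[.41,.209,.061]]).round(0))
E
```

```text
time: 2.4
tool_pos: [0.4599, 0.2585, 0.4046]
tcp_rot: [2.251, 2.191, -0.001]
wrist_force: [-0.3, -0.6, 0.2]
width: 0.998
{'time': 2.4, 'q': [0.4649, -0.0158, 1.9167, -0.0002, 1.2411, 0.492], 'tool_pos': [0.4599, 0.2585, 0.4046], 'tcp_rot': [2.2512, 2.1912, -0.0008], 'wrist_force': [-0.3116, -0.5796, 0.2433], 'width': 0.9975}
[[386. 116.]
 [373. 226.]
 [273. 121.]
 [270. 232.]]
```

View pics/w1.png

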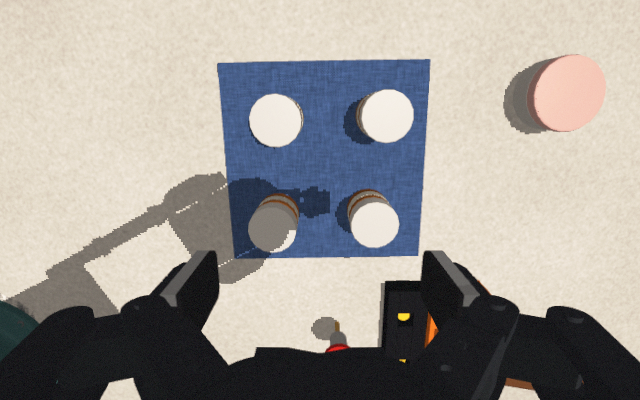

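The wrist view shows the four lids at about (275,121), (386,116), (374,225) and (274,226, in shadow). That matches the projected top-camera points to within a few mm.

```bash
python3 - <<'E'
from h import *
im,m=load('w1')
print(px2w(m,[[386,116],[374,225],[275.5,120.5],[273.5,225]],.061).round(4))
cv2.imwrite('pics/w1c.png',cv2.resize(im[80:270,230:430,::-1],None,fx=3,fy=3,interpolation=2))
E
```

```text
[[0.5209 0.3159 0.061 ]
 [0.5117 0.213  0.061 ]
 [0.4219 0.3146 0.061 ]
 [0.4141 0.2156 0.061 ]]
```

View pics/w1c.png

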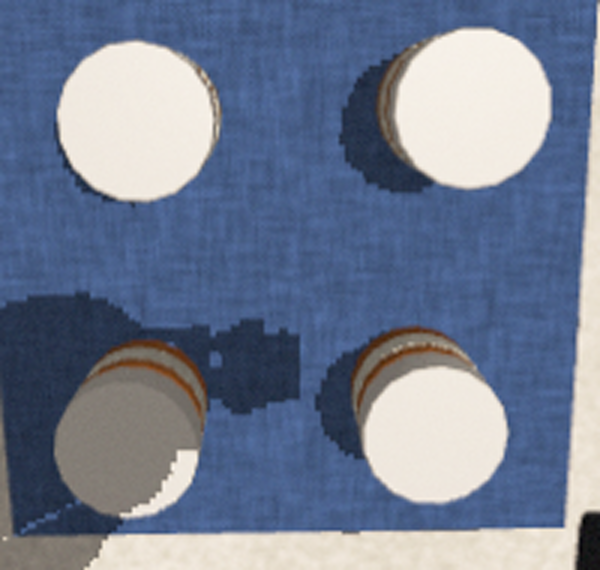

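```bash
python3 - <<'E'
from h import *
plan(.522,.316,.206,np.pi/2-.026)
E
```

```text
shift [ 5.92  6.04 19.87] turn [ 0.      0.0001 -0.0012] tilt 0.01
```

```bash
python3 -m jog '[[[0,5.9,6,6,0,0,0],[0,5.9,6,6,0,0,0],[0,5.9,6,10,0,0,0],[0,5.9,6,13,0,0,0],[0,5.9,6,16,0,0,0],[0,5.9,6,16,0,0,0],[0,5.9,6,16,0,0,0]]]';  python3 - <<'E'
from h import *
plan(.522,.316,.206,np.pi/2-.026)
snap('wrist','w2')
E
```

```text
time: 3.32
tool_pos: [0.5224, 0.3167, 0.2461]
tcp_rot: [2.251, 2.191, 0.003]
wrist_force: [-0.2, -0.2, -0.1]
width: 1.0
shift [-0.08 -0.04  4.01] turn [ 0.0014 -0.0009 -0.0007] tilt 0.1
```

View pics/w2.png

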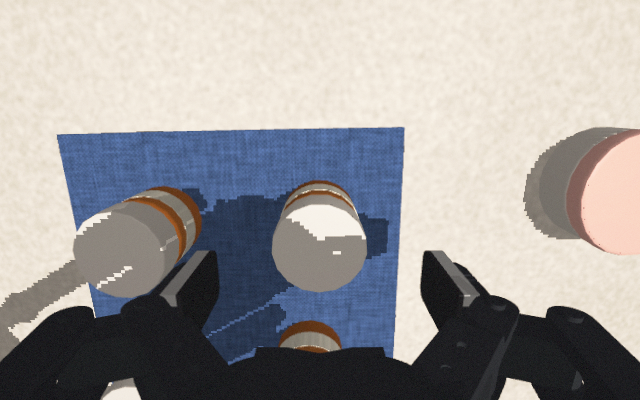

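The jar's lid is centred between the open fingers at (319,248). I'll descend and grip.

```bash
python3 -c "
from h import *
im,m=load('w2');print(px2w(m,[[319.5,249]],.061))"
python3 -m jog '[[[0,0,0,4,0,0,0],[0,0,0,4,0,0,0],[0,0,0,4,0,0,0],[0.6,0,0,4,0,0,0],[0.6,0,0,4,0,0,0],[0.6,0,0,4,0,0,0],[0.6,0,0,4,0,0,0],[0.6,0,0,4,0,0,0],[0.6,0,0,4,0,0,0]]]' 50
```

```text
[[0.52280674 0.31684014 0.061     ]]
time: 4.5
tool_pos: [0.5225, 0.3174, 0.2062]
tcp_rot: [2.25, 2.192, 0.003]
wrist_force: [-1.2, -0.1, 6.3]
width: 0.549
```

```bash
python3 -m jog '[[[0.7,0,0,-3,0,0,0],[0.7,0,0,-8,0,0,0],[0.7,0,0,-14,0,0,0],[0.7,0,0,-14,0,0,0],[0.7,0,0,-14,0,0,0]]]' 50; python3 - <<'E'
from h import *
plan(.6083,-.1848,.33,np.pi/2-.026)
E
```

```text
time: 5.12
tool_pos: [0.5215, 0.3167, 0.3441]
tcp_rot: [-2.25, -2.192, 0.001]
wrist_force: [-0.9, -0.2, -2.6]
width: 0.549
shift [-49.91   9.99   1.43] turn [-0.0008  0.0004  0.    ] tilt 0.05
```

```bash
python3 -m jog '[[[0.7,-4,1,0,0,0,0],[0.7,-9,2,0,0,0,0],[0.7,-15,3,0,0,0,0],[0.7,-21,4,0,0,0,0],[0.7,-27,5,0,0,0,0],[0.7,-33,6,0,0,0,0],[0.7,-39,7.5,0,0,0,0],[0.7,-44,9,0,0,0,0],[0.7,-48,9.7,0,0,0,0],[0.7,-49.9,10,0,0,0,0],[0.7,-49.9,10,0,0,0,0],[0.7,-49.9,10,0,0,0,0]]]' 50; python3 - <<'E'
from h import *
plan(.6083,-.1848,.33,np.pi/2-.026)
snap('wrist','w3')
E
```

```text
time: 6.62
tool_pos: [0.6085, -0.1832, 0.3435]
tcp_rot: [-2.248, -2.191, 0.001]
wrist_force: [-0.1, 0.3, -2.5]
width: 0.544
shift [-0.16 -0.01  1.35] turn [-0.0021 -0.0014  0.0006] tilt 0.15
```

View pics/w3.png

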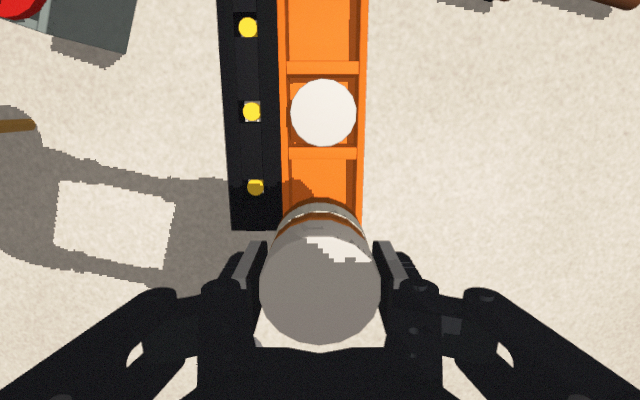

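The held jar's lid is centred at about (320,289), the pins are at (248,27), (252,112) and (256,187), and jar1's lid is at (323,112). I'll refine the caddy pose from these.

```bash
python3 - <<'E'
from h import *
im,m=load('w3')
hsv=cv2.cvtColor(im,cv2.COLOR_RGB2HSV);H,S,V=[hsv[...,i].astype(int) for i in range(3)]
mk=(H>20)&(H<35)&(S>150)&(V>80);mk[:, :220]=0;mk[:,280:]=0
k,l,s,c=cv2.connectedComponentsWithStats(mk.astype(np.uint8))
for i in range(1,k):
    if s[i,4]>40: print(c[i].round(1),s[i],px2w(m,[c[i]],.016)[0].round(4))
print('jar1',px2w(m,[[323,112]],.064),'held',px2w(m,[[320,288.5]],.1985))
print('rim corners', px2w(m,[[358,152]],.036))
E
```

```text
[247.6  27. ] [238  17  20  20 323] [ 0.5534 -0.0519  0.016 ]
[251.5 111.1] [243 103  18  18 269] [ 0.552  -0.1178  0.016 ]
[255.  186.6] [247 179  17  17 232] [ 0.5502 -0.1833  0.016 ]
jar1 [[ 0.61203595 -0.11947538  0.064     ]] held [[ 0.60851804 -0.18148945  0.1985    ]]
rim corners [[ 0.63990696 -0.15204066  0.036     ]]
```

```bash
python3 -m jog '[[[0.7,-0.23,0.1,3,0,0,0],[0.7,-0.23,0.1,7,0,0,0],[0.7,-0.23,0.1,9,0,0,0],[0.7,-0.23,0.1,9,0,0,0],[0.7,-0.23,0.1,9,0,0,0]]]' 50; python3 - <<'E'
from h import *
plan(.6094,-.1855,.2095,np.pi/2-.026)
snap('wrist','w4')
E
```

```text
time: 7.3
tool_pos: [0.6106, -0.1867, 0.2562]
tcp_rot: [2.248, 2.191, 0.002]
wrist_force: [-0.6, -0.8, -1.8]
width: 0.546
shift [ 0.12 -0.14  4.67] turn [0.0023 0.0007 0.0005] tilt 0.14
```

View pics/w4.png

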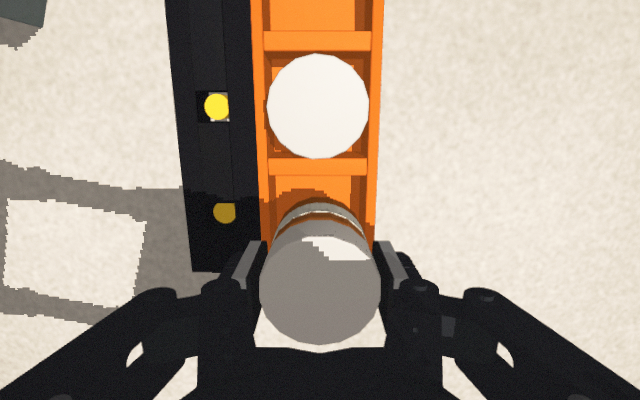

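```bash
python3 -m jog '[[[0.7,0.08,-0.08,1.5,0,0,0],[0.7,0.08,-0.08,2.5,0,0,0],[0.7,0.08,-0.08,2.5,0,0,0],[0.7,0.08,-0.08,2.5,0,0,0]]]' 50; python3 - <<'E'
from h import *
plan(.6094,-.1855,.2095,np.pi/2-.026)
im,m=snap('wrist','w5')
im=bot.read_camera('scene');cv2.imwrite('pics/s5.png',cv2.resize(im[160:260,230:410,::-1],None,fx=4,fy=4,interpolation=2))
plan(.6094,-.1855,.2095,np.pi/2-.026)
E
```

```text
time: 7.85
tool_pos: [0.609, -0.186, 0.2294]
tcp_rot: [-2.25, -2.192, 0.0]
wrist_force: [0.1, 0.1, -1.5]
width: 0.544
shift [0.05 0.04 1.99] turn [-0.0004 -0.0001 -0.0001] tilt 0.02
shift [0.06 0.01 2.05] turn [ 0.0006  0.0002 -0.    ] tilt 0.03
```

View pics/s5.png

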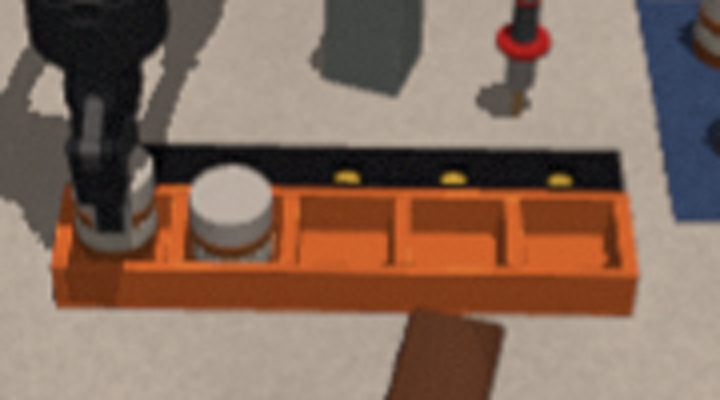

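View pics/w5.png

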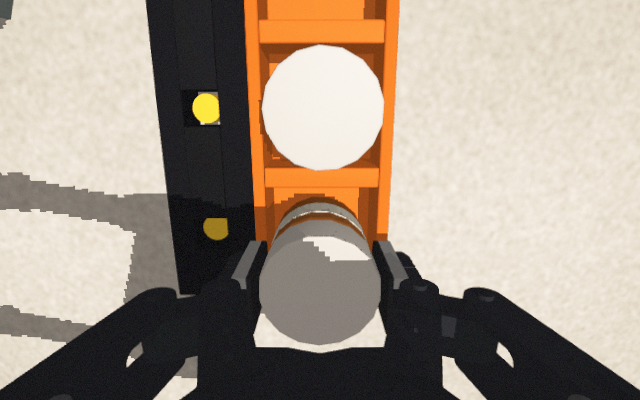

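```bash
python3 -m jog '[[[0.7,0.03,0,1,0,0,0],[0.7,0.03,0,2,0,0,0],[0.7,0.03,0,2,0,0,0],[0.7,0.03,0,2,0,0,0]]]' 50; python3 -m jog '[[[0.3,0,0,0,0,0,0],[0.2,0,0,0,0,0,0],[0.2,0,0,0,0,0,0],[0.2,0,0,0,0,0,0],[0.1,0,0,-5,0,0,0],[0.1,0,0,-11,0,0,0],[0,0,0,-11,0,0,0],[0,0,0,-11,0,0,0]]]' 50
python3 - <<'E'
from h import *
snap('wrist','w6'); plan(.5117,.213,.33,np.pi/2-.026)
E
```

```text
time: 8.45
tool_pos: [0.6091, -0.1856, 0.2095]
tcp_rot: [-2.25, -2.192, -0.0]
wrist_force: [0.2, 0.0, -0.2]
width: 0.546
time: 9.45
tool_pos: [0.6089, -0.1856, 0.32]
tcp_rot: [2.25, 2.192, 0.0]
wrist_force: [-0.3, -0.4, -0.2]
width: 1.001
shift [ 39.58 -10.71  -1.11] turn [-0.0019 -0.0006 -0.    ] tilt 0.12
```

View pics/w6.png

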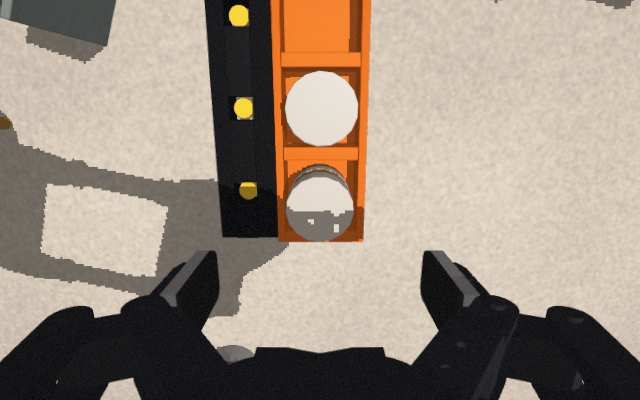

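Jar placed in cell 0 (lid at (320,207), within the cell walls). On to spare B, checking before I grip.

```bash
python3 -m jog '[[[0,6,-2,-1,0,0,0],[0,12,-3.5,-1,0,0,0],[0,18,-5,-1,0,0,0],[0,24,-6.5,-1,0,0,0],[0,30,-8,-1,0,0,0],[0,36,-10,-1,0,0,0],[0,39.6,-10.7,-1,0,0,0],[0,39.6,-10.7,-1,0,0,0],[0,39.6,-10.7,-1,0,0,0]]]' 50
python3 - <<'E'
from h import *
im,m=snap('wrist','w7'); plan(.5117,.213,.206,np.pi/2-.026)
print(w2px(m,[[.5117,.213,.061],[.4219,.3146,.061],[.412,.2115,.061]]).round(0))
E
```

```text
time: 10.62
tool_pos: [0.5118, 0.2126, 0.3279]
tcp_rot: [-2.249, -2.193, 0.005]
wrist_force: [-0.4, -0.1, -0.1]
width: 0.999
shift [ 0.11 -0.02 12.23] turn [-0.0022  0.0014 -0.0005] tilt 0.15
[[320. 202.]
 [179.  55.]
 [183. 207.]]
```

View pics/w7.png

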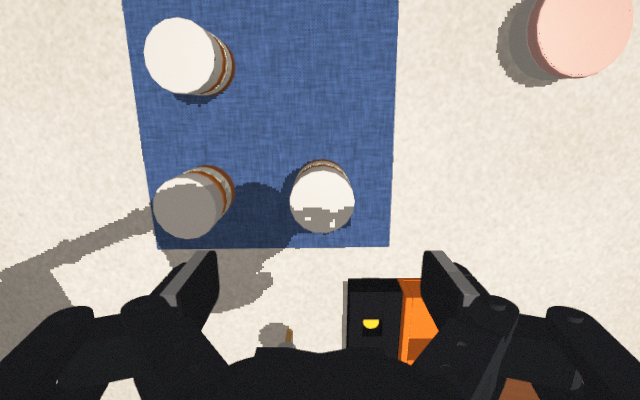

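B is where I measured it, at (322,201). Taking it.

```bash
python3 -c "
from h import *
im,m=load('w7');print(px2w(m,[[322,201],[179.5,55.5],[192,207]],.061).round(4))"
python3 -m jog '[[[0,0.1,0,5,0,0,0],[0,0.1,0,10,0,0,0],[0,0.1,0,12.2,0,0,0],[0,0.1,0,12.2,0,0,0],[0,0.1,0,12.2,0,0,0],[0.6,0.1,0,12.2,0,0,0],[0.7,0.1,0,12.2,0,0,0],[0.7,0.1,0,12.2,0,0,0],[0.7,0.1,0,12.2,0,0,0],[0.7,0.1,0,12.2,0,0,0],[0.7,0.1,0,9,0,0,0],[0.7,0.1,0,4,0,0,0]]]' 50
python3 -m jog '[[[0.7,0,0,-6,0,0,0],[0.7,0,0,-6,0,0,0],[0.7,0,0,-6,0,0,0]]]' 50
python3 - <<'E'
from h import *
plan(.6126,-.0535,.33,np.pi/2-.026)
E
```

```text
[[0.513  0.2136 0.061 ]
 [0.4225 0.3142 0.061 ]
 [0.4185 0.2113 0.061 ]]
time: 12.18
tool_pos: [0.511, 0.2136, 0.2881]
tcp_rot: [-2.248, -2.191, 0.008]
wrist_force: [0.0, 0.7, -1.2]
width: 0.545
time: 12.55
tool_pos: [0.5119, 0.2139, 0.3493]
tcp_rot: [-2.25, -2.193, 0.001]
wrist_force: [-0.8, -0.2, -1.9]
width: 0.542
shift [-26.47  10.75   1.93] turn [-0.0004  0.0001  0.0003] tilt 0.02
```

```bash
python3 -m jog '[[[0.7,-4,2,0,0,0,0],[0.7,-9,4,0,0,0,0],[0.7,-15,6,0,0,0,0],[0.7,-20,8,0,0,0,0],[0.7,-24,10,0,0,0,0],[0.7,-26.4,10.8,2,0,0,0],[0.7,-26.4,10.8,5,0,0,0],[0.7,-26.4,10.8,8,0,0,0],[0.7,-26.4,10.8,9,0,0,0],[0.7,-26.4,10.8,9,0,0,0],[0.7,-26.4,10.8,9,0,0,0]]]' 50
python3 - <<'E'
from h import *
im,m=snap('wrist','w8'); plan(.6127,-.0535,.2095,np.pi/2-.026)
E
```

```text
time: 13.92
tool_pos: [0.614, -0.0526, 0.2606]
tcp_rot: [2.249, 2.192, 0.001]
wrist_force: [-0.0, 0.2, -0.8]
width: 0.547
shift [-0.09 -0.16  5.16] turn [0.0023 0.0002 0.0003] tilt 0.13
```

View pics/w8.png

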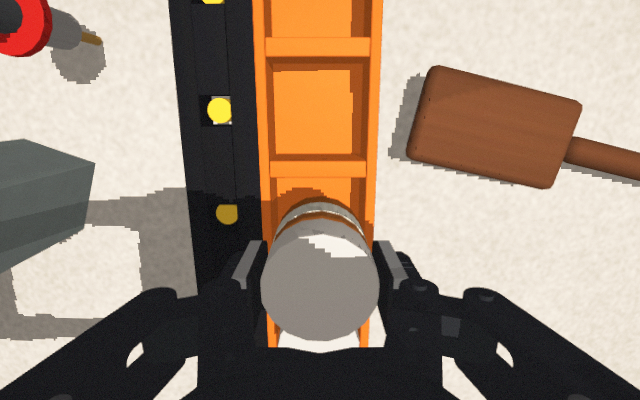

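```bash
python3 - <<'E'
from h import *
im,m=load('w8')
hsv=cv2.cvtColor(im,cv2.COLOR_RGB2HSV);H,S,V=[hsv[...,i].astype(int) for i in range(3)]
mk=(H>20)&(H<35)&(S>150)&(V>80);mk[:, :180]=0;mk[:,245:]=0
k,l,s,c=cv2.connectedComponentsWithStats(mk.astype(np.uint8))
for i in range(1,k):
    if s[i,4]>40: print(c[i].round(1),s[i],px2w(m,[c[i]],.016)[0].round(4))
plan(.6127,-.0535,.2095,np.pi/2-.026)
E
python3 -m jog '[[[0.7,-0.06,-0.13,2,0,0,0],[0.7,-0.06,-0.13,3,0,0,0],[0.7,-0.06,-0.13,3,0,0,0],[0.7,-0.06,-0.13,4,0,0,0],[0.7,-0.06,-0.13,4.5,0,0,0],[0.7,-0.06,-0.13,4.5,0,0,0]]]' 50
python3 - <<'E'
from h import *
plan(.6127,-.0535,.2095,np.pi/2-.026);st()
E
```

```text
[213.5   1.4] [202   0  23   4  84] [0.5574 0.0743 0.016 ]
[219.4 109.8] [207  98  25  25 525] [0.5552 0.0142 0.016 ]
[226.7 213.6] [216 204  22  21 370] [ 0.5534 -0.052   0.016 ]
shift [-0.09 -0.16  5.16] turn [0.0023 0.0002 0.0003] tilt 0.13
time: 14.72
tool_pos: [0.6119, -0.0533, 0.214]
tcp_rot: [-2.249, -2.192, 0.001]
wrist_force: [0.5, 0.7, -0.6]
width: 0.547
shift [-0.02  0.08  0.45] turn [-0.0011 -0.0001  0.0001] tilt 0.07
{'time': 14.725, 'q': [-0.1274, 0.3321, 1.897, 0.0, 0.9136, -0.1014], 'tool_pos': [0.6119, -0.0533, 0.214], 'tcp_rot': [-2.2494, -2.1918, 0.0011], 'wrist_force': [0.5203, 0.6568, -0.565], 'width': 0.5469}
```

```bash
python3 -m jog '[[[0.7,0,0.05,0.45,0,0,0],[0.7,0,0.05,0.45,0,0,0],[0.3,0,0.05,0.45,0,0,0],[0.25,0,0.05,0.45,0,0,0],[0.25,0,0.05,0.45,0,0,0],[0.25,0,0.05,0.45,0,0,0],[0.2,0,0.05,-5,0,0,0],[0.1,0,0.05,-11,0,0,0],[0,0,0.05,-11.5,0,0,0],[0,0,0.05,-11.5,0,0,0]]]' 50
python3 - <<'E'
from h import *
snap('wrist','w9'); plan(.422,.314,.33,np.pi/2-.026)
E
```

```text
time: 15.98
tool_pos: [0.6128, -0.0533, 0.3303]
tcp_rot: [2.249, 2.192, 0.001]
wrist_force: [-0.2, 0.4, -1.0]
width: 1.005
shift [ 36.22 -19.96  -0.1 ] turn [-0.0016 -0.0002  0.    ] tilt 0.09
```

View pics/w9.png

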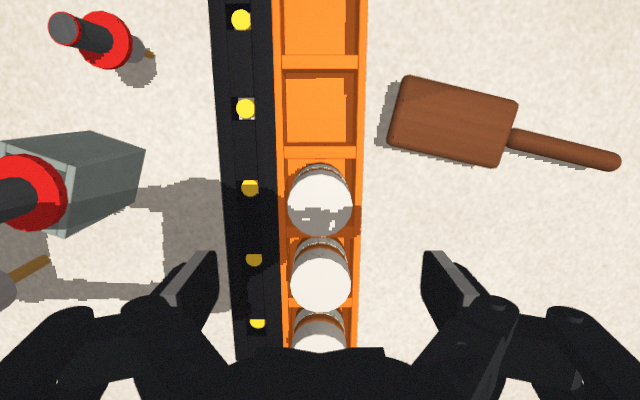

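Cell 2 is filled, lid at (320,202), and the brush is untouched. Next is spare C.

```bash
python3 -m jog '[[[0,6,-3,0,0,0,0],[0,12,-6,0,0,0,0],[0,17,-9,0,0,0,0],[0,22,-12,0,0,0,0],[0,27,-15,0,0,0,0],[0,32,-17.5,0,0,0,0],[0,36.2,-20,0,0,0,0],[0,36.2,-20,0,0,0,0],[0,36.2,-20,0,0,0,0],[0,36.2,-20,0,0,0,0]]]' 50
python3 - <<'E'
from h import *
im,m=snap('wrist','w10'); plan(.4222,.3144,.206,np.pi/2-.026)
print(w2px(m,[[.4222,.3144,.061],[.415,.2113,.061]]).round(0))
E
```

```text
time: 17.27
tool_pos: [0.4225, 0.3126, 0.3287]
tcp_rot: [2.252, 2.191, -0.003]
wrist_force: [-0.5, 0.5, 0.8]
width: 0.999
shift [ 0.19 -0.04 12.3 ] turn [-0.0008  0.0009 -0.0018] tilt 0.07
[[319. 200.]
 [314. 324.]]
```

View pics/w10.png

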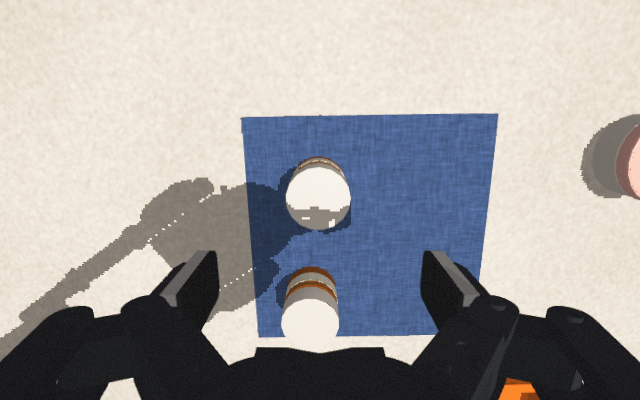

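```bash
python3 -c "
from h import *
im,m=load('w10');print(px2w(m,[[318.5,198.5],[310,326]],.061).round(4))"
python3 -m jog '[[[0,0.2,0,5,0,0,0],[0,0.2,0,10,0,0,0],[0,0.2,0,12.3,0,0,0],[0,0.2,0,12.3,0,0,0],[0,0.2,0,12.3,0,0,0],[0.6,0.2,0,12.3,0,0,0],[0.7,0.2,0,12.3,0,0,0],[0.7,0.2,0,12.3,0,0,0],[0.7,0.2,0,12.3,0,0,0],[0.7,0.2,0,12.3,0,0,0],[0.7,0.2,0,9,0,0,0],[0.7,0.2,0,4,0,0,0]]]' 50
python3 -m jog '[[[0.7,0,0,-6,0,0,0],[0.7,0,0,-6,0,0,0],[0.7,0,0,-6,0,0,0]]]' 50
python3 - <<'E'
from h import *
plan(.6146,.0125,.2095,np.pi/2-.026)
E
```

```text
[[0.4217 0.3155 0.061 ]
 [0.4119 0.2093 0.061 ]]
time: 18.82
tool_pos: [0.4209, 0.315, 0.2884]
tcp_rot: [-2.249, -2.192, 0.008]
wrist_force: [0.5, 0.8, -1.1]
width: 0.543
time: 19.2
tool_pos: [0.4218, 0.3155, 0.3493]
tcp_rot: [-2.25, -2.192, 0.001]
wrist_force: [-0.6, -0.0, -2.8]
width: 0.545
shift [-29.79  20.07  13.98] turn [-0.0003  0.0002  0.0001] tilt 0.02
```

```bash
python3 -m jog '[[[0.7,-4,3,0,0,0,0],[0.7,-9,6,0,0,0,0],[0.7,-14,9.5,0,0,0,0],[0.7,-19,13,0,0,0,0],[0.7,-24,16.5,0,0,0,0],[0.7,-28,19,0,0,0,0],[0.7,-29.8,20.1,2,0,0,0],[0.7,-29.8,20.1,6,0,0,0],[0.7,-29.8,20.1,9,0,0,0],[0.7,-29.8,20.1,9,0,0,0],[0.7,-29.8,20.1,9,0,0,0]]]' 50
python3 - <<'E'
from h import *
im,m=snap('wrist','w11'); plan(.6144,.0127,.2095,np.pi/2-.026)
E
```

```text
time: 20.58
tool_pos: [0.615, 0.0132, 0.259]
tcp_rot: [-2.249, -2.192, 0.001]
wrist_force: [0.8, -0.1, -1.5]
width: 0.547
shift [-0.05 -0.13  5.08] turn [ 0.0009 -0.0002  0.0006] tilt 0.06
```

View pics/w11.png

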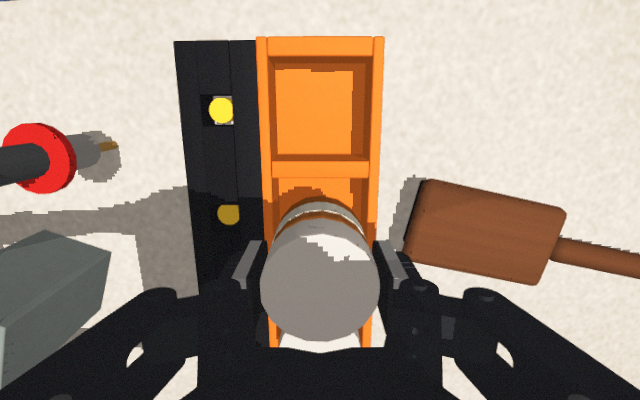

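```bash
python3 -m jog '[[[0.7,-0.03,-0.08,2,0,0,0],[0.7,-0.03,-0.08,3,0,0,0],[0.7,-0.03,-0.08,3,0,0,0],[0.7,-0.03,-0.08,4,0,0,0],[0.7,-0.03,-0.08,4.5,0,0,0],[0.7,-0.03,-0.08,4.5,0,0,0]]]' 50
python3 - <<'E'
from h import *
plan(.6144,.0127,.2095,np.pi/2-.026)
E
```

```text
time: 21.38
tool_pos: [0.6143, 0.0123, 0.214]
tcp_rot: [-2.25, -2.192, 0.001]
wrist_force: [-1.2, 0.4, -2.7]
width: 0.54
shift [0.04 0.01 0.45] turn [-0.0013  0.     -0.0001] tilt 0.07
```

```bash
python3 -m jog '[[[0.7,0,0,0.45,0,0,0],[0.7,0,0,0.45,0,0,0],[0.3,0,0,0.45,0,0,0],[0.25,0,0,0.45,0,0,0],[0.25,0,0,0.45,0,0,0],[0.25,0,0,0.45,0,0,0],[0.2,0,0,-5,0,0,0],[0.1,0,0,-11,0,0,0],[0,0,0,-11.5,0,0,0],[0,0,0,-11.5,0,0,0]]]' 50
python3 - <<'E'
from h import *
plan(.412,.2105,.33,np.pi/2-.026)
E
```

```text
time: 22.62
tool_pos: [0.6147, 0.0123, 0.3303]
tcp_rot: [2.249, 2.192, 0.002]
wrist_force: [0.3, -1.3, -0.6]
width: 0.999
shift [ 19.28 -20.78   0.  ] turn [ 0.0015 -0.     -0.    ] tilt 0.09
```

```bash
python3 -m jog '[[[0,4,-4,0,0,0,0],[0,8,-8,0,0,0,0],[0,12,-12.5,0,0,0,0],[0,16,-17,0,0,0,0],[0,19.3,-20.8,0,0,0,0],[0,19.3,-20.8,0,0,0,0],[0,19.3,-20.8,0,0,0,0],[0,19.3,-20.8,0,0,0,0]]]' 50
python3 - <<'E'
from h import *
im,m=snap('wrist','w12'); plan(.412,.2105,.206,np.pi/2-.026)
print(w2px(m,[[.412,.2105,.061]]).round(0))
snap('top','t12')
E
```

```text
time: 23.62
tool_pos: [0.4124, 0.21, 0.329]
tcp_rot: [-2.252, -2.191, 0.002]
wrist_force: [-0.0, -0.7, 0.4]
width: 0.999
shift [ 0.06 -0.04 12.32] turn [-0.0007  0.0006 -0.0017] tilt 0.05
[[319. 202.]]
```

View pics/w12.png

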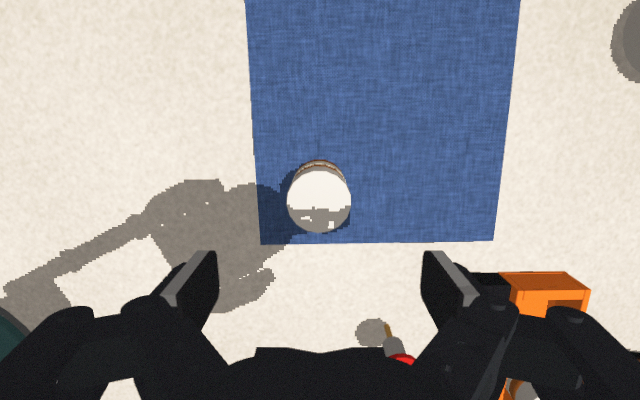

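View pics/t12.png

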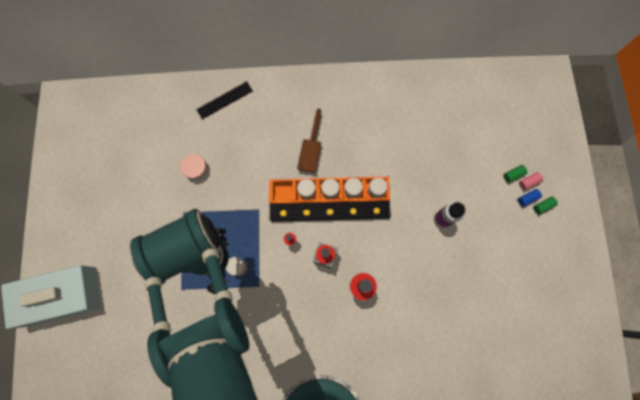

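The last spare lid is at (319,202), exactly where expected. The top view shows cells 0–3 full and cell 4 (285,190) empty.

```bash

python3 -m jog '[[[0,0.05,0,5,0,0,0],[0,0.05,0,10,0,0,0],[0,0.05,0,12.3,0,0,0],[0,0.05,0,12.3,0,0,0],[0,0.05,0,12.3,0,0,0],[0.6,0.05,0,12.3,0,0,0],[0.7,0.05,0,12.3,0,0,0],[0.7,0.05,0,12.3,0,0,0],[0.7,0.05,0,12.3,0,0,0],[0.7,0.05,0,12.3,0,0,0],[0.7,0.05,0,9,0,0,0],[0.7,0.05,0,4,0,0,0]]]' 50
python3 -m jog '[[[0.7,0,0,-6,0,0,0],[0.7,0,0,-6,0,0,0],[0.7,0,0,-6,0,0,0]]]' 50
python3 - <<'E'
from h import *
plan(.6161,.0787,.2095,np.pi/2-.026)
E
```

```text
time: 25.22
tool_pos: [0.4103, 0.2107, 0.2887]
tcp_rot: [-2.249, -2.191, 0.008]
wrist_force: [0.7, -0.0, -1.5]
width: 0.543
time: 25.6
tool_pos: [0.4112, 0.211, 0.3493]
tcp_rot: [-2.25, -2.192, 0.0]
wrist_force: [-0.7, -0.4, -2.0]
width: 0.542
shift [-12.7   20.83  13.98] turn [-0.0002  0.0001  0.0001] tilt 0.02
```

```bash
python3 -m jog '[[[0.7,-2,4,0,0,0,0],[0.7,-4,8,0,0,0,0],[0.7,-7,12,0,0,0,0],[0.7,-10,17,0,0,0,0],[0.7,-12.7,20.8,2,0,0,0],[0.7,-12.7,20.8,5,0,0,0],[0.7,-12.7,20.8,8,0,0,0],[0.7,-12.7,20.8,9,0,0,0],[0.7,-12.7,20.8,9,0,0,0],[0.7,-12.7,20.8,9,0,0,0]]]' 50
python3 - <<'E'
from h import *
im,m=snap('wrist','w13'); plan(.6161,.0787,.2095,np.pi/2-.026)
E
```

```text
time: 26.85
tool_pos: [0.6167, 0.0791, 0.2607]
tcp_rot: [2.249, 2.192, 0.002]
wrist_force: [0.6, -0.5, -0.9]
width: 0.543
shift [-0.04 -0.1   5.17] turn [ 0.0026 -0.0003  0.0003] tilt 0.15
```

View pics/w13.png

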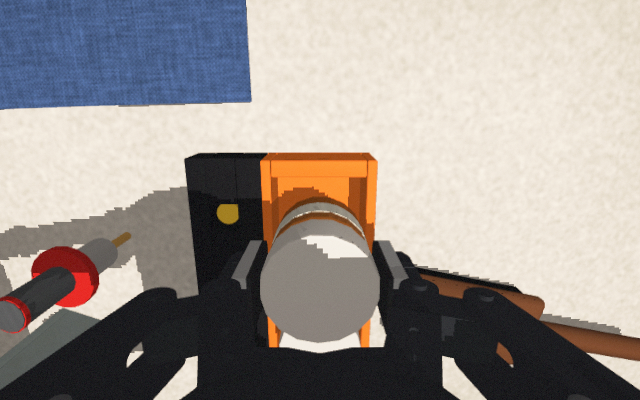

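```bash
python3 -m jog '[[[0.7,-0.03,-0.08,2,0,0,0],[0.7,-0.03,-0.08,3,0,0,0],[0.7,-0.03,-0.08,3,0,0,0],[0.7,-0.03,-0.08,4,0,0,0],[0.7,-0.03,-0.08,4.5,0,0,0],[0.7,-0.03,-0.08,4.5,0,0,0]]]' 50
python3 - <<'E'
from h import *
plan(.6161,.0787,.2095,np.pi/2-.026)
E
python3 -m jog '[[[0.7,0,0,0.45,0,0,0],[0.7,0,0,0.45,0,0,0],[0.3,0,0,0.45,0,0,0],[0.25,0,0,0.45,0,0,0],[0.25,0,0,0.45,0,0,0],[0.25,0,0,0.45,0,0,0],[0.2,0,0,-5,0,0,0],[0.1,0,0,-11,0,0,0],[0,0,0,-15,0,0,0],[0,0,0,-15,0,0,0]]]' 50
python3 - <<'E'
from h import *
im,m=snap('wrist','w14')
im,m=snap('scene','s14');cv2.imwrite('pics/s14c.png',cv2.resize(im[80:250,230:490,::-1],None,fx=3,fy=3,interpolation=2))
E
```

```text
time: 27.65
tool_pos: [0.6152, 0.0785, 0.214]
tcp_rot: [-2.25, -2.192, 0.001]
wrist_force: [0.4, 0.4, -1.7]
width: 0.543
shift [0.02 0.09 0.45] turn [-0.0012  0.0001 -0.    ] tilt 0.07
time: 28.9
tool_pos: [0.6171, 0.0787, 0.3701]
tcp_rot: [2.246, 2.188, 0.012]
wrist_force: [0.4, 0.1, -1.2]
width: 1.0
```

View pics/s14c.png

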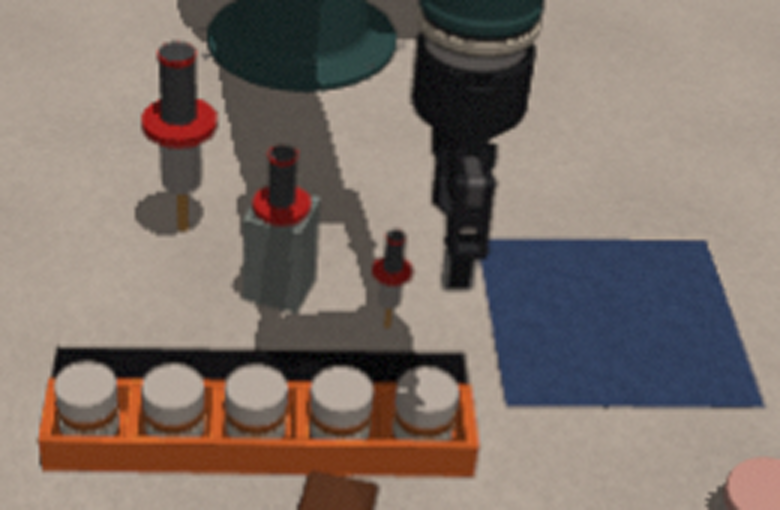

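View pics/w14.png

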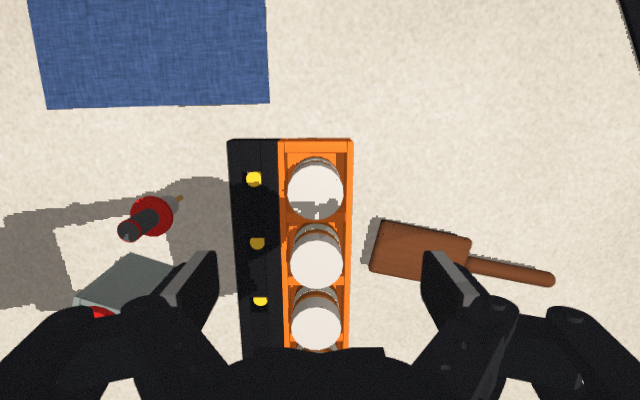

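All five cells are filled and every jar is upright. The punch in the stand is next, hovering first to measure it.

```bash
python3 - <<'E'
from h import *
im,m=load('top0'); print(px2w(m,[[325.5,254.5]],.1))
plan(.426,-.033,.38,np.pi/2-.026)
E
```

```text
[[ 0.42411343 -0.03321906  0.1       ]]
shift [-11.64 -18.65  -1.52] turn [ 0.0007 -0.0001  0.    ] tilt 0.04
```

```bash
python3 -m jog '[[[0,-4,-6,-1.5,0,0,0],[0,-8,-12,-1.5,0,0,0],[0,-11,-17,-1.5,0,0,0],[0,-11.6,-18.7,-1.5,0,0,0],[0,-11.6,-18.7,-1.5,0,0,0],[0,-11.6,-18.7,-1.5,0,0,0],[0,-11.6,-18.7,-1.5,0,0,0]]]' 50
python3 - <<'E'
from h import *
im,m=snap('wrist','w15');st()
E
```

```text
time: 29.88
tool_pos: [0.4263, -0.0322, 0.3791]
tcp_rot: [-2.249, -2.192, 0.001]
wrist_force: [-0.2, 0.4, 0.0]
width: 1.0
{'time': 29.925, 'q': [-0.1337, -0.2022, 2.1311, 0.0002, 1.2135, -0.1086], 'tool_pos': [0.4263, -0.0322, 0.3793], 'tcp_rot': [-2.2487, -2.1928, 0.0007], 'wrist_force': [-0.1392, 0.2387, -0.507], 'width': 0.9979}
```

View pics/w15.png

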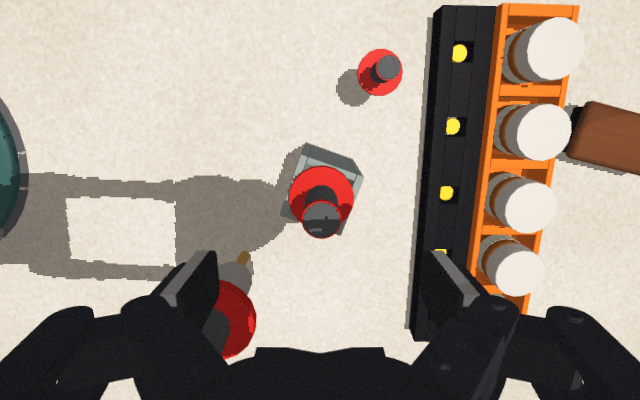

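The punch's grip top is at (321,219) and its collar at (321,198). The large look-alike at (235,320) is clear of the approach.

```bash
python3 - <<'E'
from h import *
im,m=load('w15')
print(px2w(m,[[321,219]],.150),px2w(m,[[321,199]],.1),px2w(m,[[322,190]],.092))
hsv=cv2.cvtColor(im,cv2.COLOR_RGB2HSV);H,S,V=[hsv[...,i].astype(int) for i in range(3)]
mk=((H<6)|(H>172))&(S>130)&(V>90)
k,l,s,c=cv2.connectedComponentsWithStats(mk.astype(np.uint8))
for i in range(1,k):
    if s[i,4]>100: print(c[i].round(1),s[i])
cv2.imwrite('pics/w15c.png',cv2.resize(im[130:250,250:400,::-1],None,fx=5,fy=5,interpolation=2))
E
```

```text
[[ 0.4271698 -0.0316136  0.15     ]] [[ 0.42730691 -0.0324993   0.1       ]] [[ 0.42822419 -0.0274825   0.092     ]]
[376.3  73.8] [ 357   49   46   47 1072]
[320.8 190.7] [ 289  166   65   68 2065]
[235.9 317.4] [ 214  280   42   80 1933]
```

View pics/w15c.png

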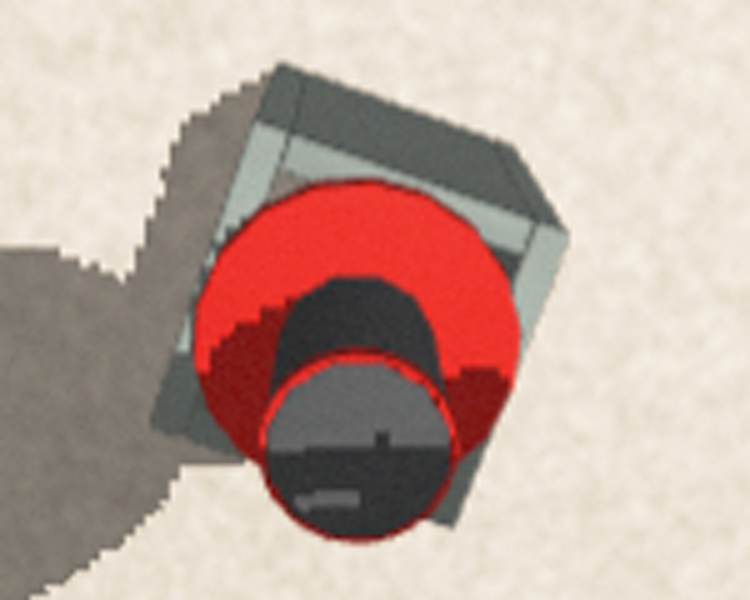

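```bash
python3 - <<'E'
from h import *
im,m=load('w15')
c=px2w(m,[[301.6,154.4],[363.6,176.4]],.092); print(c, np.linalg.norm(c[0]-c[1]))
d=(c[1]-c[0])/np.linalg.norm(c[1]-c[0]); n=np.array([d[1],-d[0],0]); print('stand',c.mean(0)+.026*n, c.mean(0)-.026*n, np.degrees(np.arctan2(d[1],d[0])))
plan(.4273,-.0322,.275,np.pi/2-.026)
E
```

```text
[[ 4.13515521e-01  4.43120684e-04  9.20000000e-02]
 [ 4.60288384e-01 -1.75584219e-02  9.20000000e-02]] 0.050117424563993034
stand [ 0.42756308 -0.03282255  0.092     ] [0.44624082 0.01570725 0.092     ] -21.050293910371607
shift [ 0.    0.1  10.43] turn [-0.0008 -0.0002  0.0008] tilt 0.05
```

```bash
python3 -m jog '[[[0,0,0.1,4,0,0,0],[0,0,0.1,8,0,0,0],[0,0,0.1,9.5,0,0,0],[0,0,0.1,9.5,0,0,0]]]' 50
python3 - <<'E'
from h import *
plan(.4273,-.0322,.275,np.pi/2-.026)
im,m=snap('wrist','w16')
im,m=snap('scene','s16');cv2.imwrite('pics/s16c.png',cv2.resize(im[60:220,250:420,::-1],None,fx=3.5,fy=3.5,interpolation=2))
plan(.4273,-.0322,.275,np.pi/2-.026)
E
```

```text
time: 30.42
tool_pos: [0.4265, -0.0323, 0.2838]
tcp_rot: [-2.248, -2.191, 0.003]
wrist_force: [-0.1, 0.0, -0.5]
width: 1.003
shift [0.01 0.08 0.88] turn [-0.0028 -0.0003  0.0005] tilt 0.16
shift [ 0.04 -0.03  1.09] turn [0.0018 0.0002 0.0003] tilt 0.11
```

View pics/w16.png

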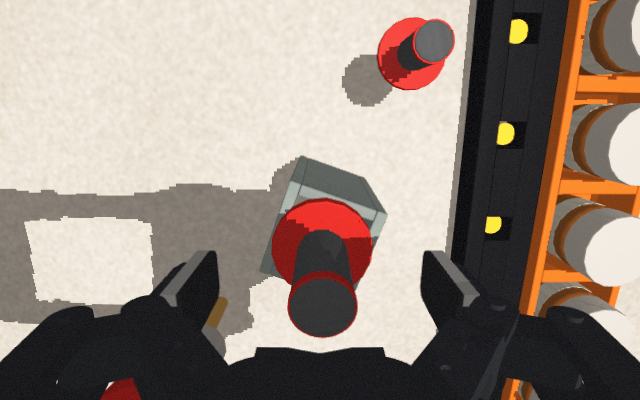

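View pics/s16c.png

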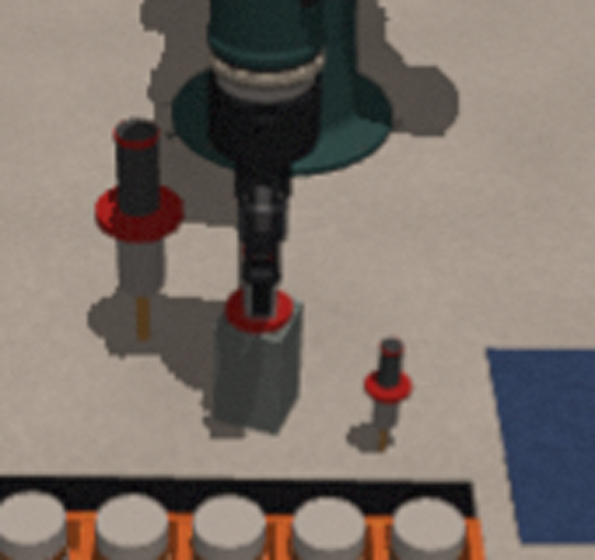

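The grip is centred between the fingers at (322,306). Lowering the last centimetre and closing.

```bash
python3 -m jog '[[[0,0,0,1,0,0,0],[0,0,0,1,0,0,0],[0.4,0,0,1,0,0,0],[0.6,0,0,1,0,0,0],[0.85,0,0,1,0,0,0],[0.85,0,0,1,0,0,0],[0.85,0,0,1,0,0,0],[0.85,0,0,1,0,0,0],[0.85,0,0,1,0,0,0],[0.85,0,0,1,0,0,0]]]' 100; python3 - <<'E'
from h import *
st()
im,m=snap('wrist','w17')
E
```

```text
time: 31.78
tool_pos: [0.4268, -0.0326, 0.2751]
tcp_rot: [2.25, 2.192, 0.001]
wrist_force: [-1.2, 1.1, 4.9]
width: 0.257
{'time': 31.775, 'q': [-0.1345, -0.088, 2.2408, 0.0, 0.9882, -0.1085], 'tool_pos': [0.4268, -0.0326, 0.2751], 'tcp_rot': [2.2498, 2.192, 0.0006], 'wrist_force': [-1.1745, 1.1418, 4.9367], 'width': 0.2571}
```

View pics/w17.png

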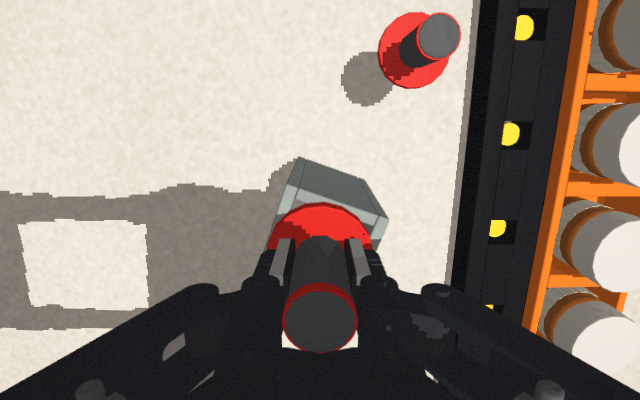

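```bash
python3 -m jog '[[[0.85,0,0,-2,0,0,0],[0.85,0,0,-5,0,0,0],[0.85,0,0,-9,0,0,0],[0.85,0,0,-12,0,0,0],[0.85,0,0,-12,0,0,0],[0.85,0,0,-12,0,0,0]]]' 100; python3 - <<'E'
from h import *
st()
im,m=snap('wrist','w18')
im,m=snap('scene','s18');cv2.imwrite('pics/s18c.png',cv2.resize(im[40:240,230:430,::-1],None,fx=3,fy=3,interpolation=2))
plan(.5544,.0144,.385,np.pi/2-.026)
E
```

```text
time: 32.58
tool_pos: [0.4258, -0.0325, 0.3925]
tcp_rot: [-2.248, -2.191, 0.003]
wrist_force: [-0.3, -0.1, -4.1]
width: 0.254
{'time': 32.575, 'q': [-0.1345, -0.2127, 2.1148, -0.0, 1.2428, -0.1085], 'tool_pos': [0.4258, -0.0325, 0.3925], 'tcp_rot': [-2.2483, -2.1906, 0.0032], 'wrist_force': [-0.255, -0.0522, -4.0982], 'width': 0.2538}
shift [ 5.02 12.75  0.65] turn [-0.0045 -0.0005  0.    ] tilt 0.26
```

View pics/w18.png

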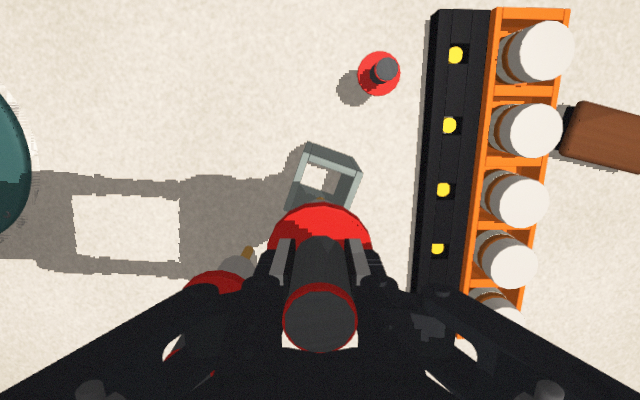

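View pics/s18c.png

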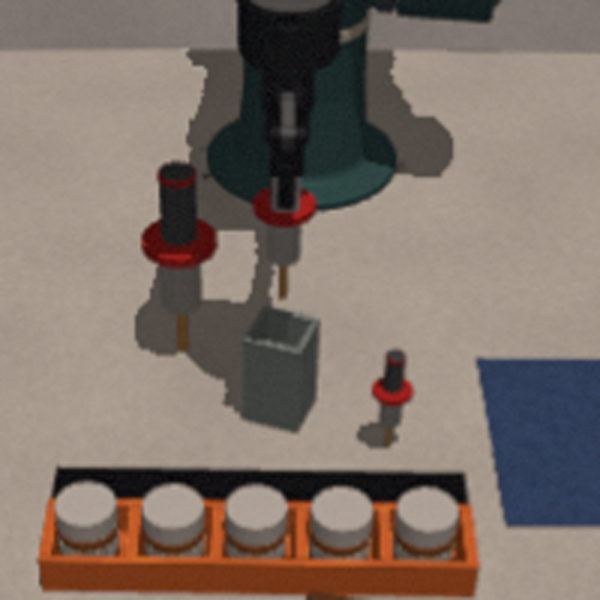

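The punch is out, upright and tip down (tip at about (283,297) in the crop). Now over pin 3.

```bash
python3 -m jog '[[[0.85,1,3,0,0,0,0],[0.85,3,7,0,0,0,0],[0.85,4.5,11,0,0,0,0],[0.85,5,12.75,2,0,0,0],[0.85,5,12.75,5,0,0,0],[0.85,5,12.75,7.5,0,0,0],[0.85,5,12.75,7.5,0,0,0],[0.85,5,12.75,7.5,0,0,0]]]' 100; python3 - <<'E'
from h import *
plan(.5544,.0144,.285,np.pi/2-.026)
im,m=snap('wrist','w19')
im,m=snap('scene','s19');cv2.imwrite('pics/s19c.png',cv2.resize(im[120:240,240:400,::-1],None,fx=5,fy=5,interpolation=2))
plan(.5544,.0144,.285,np.pi/2-.026)
t=np.array([.5544,.0144,.031]);print(w2px(m,[t,[.5544,.0144,.026],[.5544,.0144,.016],[.5544,.0144,.13]]))
E
```

```text
time: 33.67
tool_pos: [0.5554, 0.0141, 0.3196]
tcp_rot: [-2.25, -2.192, 0.001]
wrist_force: [0.8, -0.1, -3.5]
width: 0.255
shift [ 0.03 -0.1   3.46] turn [-0.0005  0.     -0.0001] tilt 0.03
shift [ 0.03 -0.16  3.59] turn [ 0.0022  0.     -0.0001] tilt 0.13
[[343.64266978 201.19822004]
 [343.54698731 202.65720815]
 [343.35722516 205.54849866]
 [345.65348957 170.35867723]]
```

View pics/w19.png

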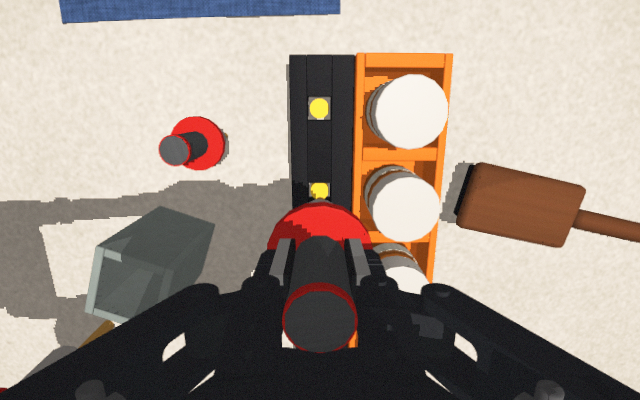

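View pics/s19c.png

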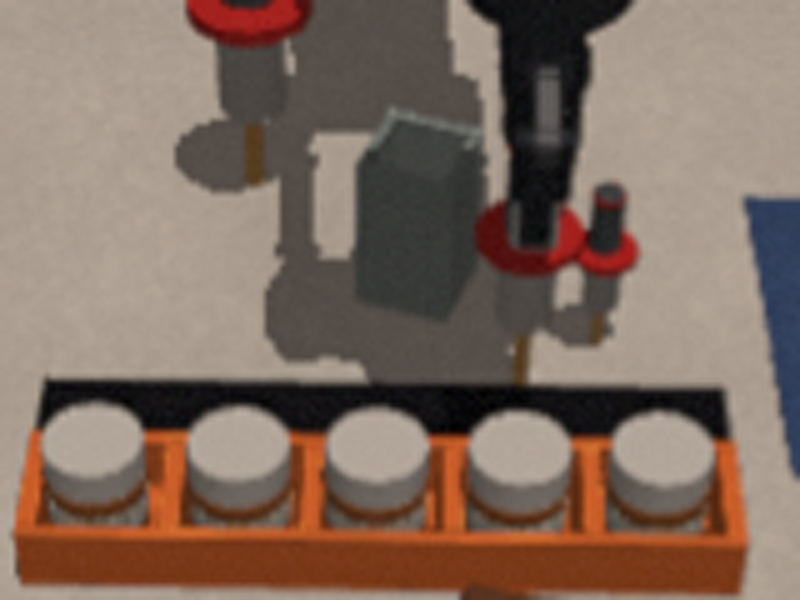

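The tip is over pin 3: the scene tip at (344,197) matches the projection, and the wrist view has the pin in line at (319,190). Pressing in stages.

```bash
python3 -m jog '[[[0.85,0.03,-0.08,2.0,0,0,0],[0.85,0.03,-0.08,3.2,0,0,0],[0.85,0.03,-0.08,3.2,0,0,0],[0.85,0.03,-0.08,4.1,0,0,0],[0.85,0.03,-0.08,4.1,0,0,0]]]' 100; 
python3 -m jog '[[[0.85,0,0,0.3,0,0,0],[0.85,0,0,0.3,0,0,0]]]' 100;
python3 -m jog '[[[0.85,0,0,0.2,0,0,0],[0.85,0,0,0.2,0,0,0]]]' 100;python3 -c "
from h import *
plan(.5544,.0144,.27,np.pi/2-.026)"
```

```text
time: 34.4
tool_pos: [0.5553, 0.0144, 0.28]
tcp_rot: [2.249, 2.191, 0.002]
wrist_force: [-1.4, -0.0, 3.8]
width: 0.256
time: 34.65
tool_pos: [0.5553, 0.0144, 0.2776]
tcp_rot: [2.249, 2.191, 0.003]
wrist_force: [-2.4, -0.3, 6.1]
width: 0.259
time: 34.9
tool_pos: [0.5554, 0.0144, 0.2758]
tcp_rot: [2.249, 2.191, 0.003]
wrist_force: [-2.3, 0.6, 7.1]
width: 0.257
shift [-0.   -0.1   0.58] turn [ 0.0025 -0.     -0.    ] tilt 0.14
```

```bash

python3 -m jog '[[[0.85,0,0,0.25,0,0,0],[0.85,0,0,0.25,0,0,0]]]' 100;
python3 -m jog '[[[0.85,0,0,0.2,0,0,0],[0.85,0,0,0.2,0,0,0]]]' 100;
python3 -m jog '[[[0.85,0,0,0.2,0,0,0],[0.85,0,0,0.2,0,0,0]]]' 100
```

```text
time: 35.15
tool_pos: [0.5554, 0.0144, 0.2736]
tcp_rot: [2.249, 2.191, 0.003]
wrist_force: [-2.9, -0.5, 9.7]
width: 0.257
time: 35.4
tool_pos: [0.5554, 0.0144, 0.2718]
tcp_rot: [2.249, 2.191, 0.003]
wrist_force: [-3.5, -0.2, 10.2]
width: 0.254
time: 35.65
tool_pos: [0.5555, 0.0144, 0.2701]
tcp_rot: [2.249, 2.191, 0.003]
wrist_force: [-3.7, 0.5, 11.4]
width: 0.255
```

```bash

python3 -m jog '[[[0.85,0,0,0.1,0,0,0],[0.85,0,0,0.1,0,0,0]]]' 100;
python3 -m jog '[[[0.85,0,0,0.1,0,0,0],[0.85,0,0,0.1,0,0,0]]]' 100;
python3 -m jog '[[[0.85,0,0,0.1,0,0,0],[0.85,0,0,0.1,0,0,0]]]' 100
```

```text
time: 35.9
tool_pos: [0.5555, 0.0144, 0.2692]
tcp_rot: [2.249, 2.191, 0.003]
wrist_force: [-4.1, 0.2, 12.1]
width: 0.258
time: 36.15
tool_pos: [0.5555, 0.0144, 0.2683]
tcp_rot: [2.249, 2.191, 0.003]
wrist_force: [-4.1, -0.1, 13.1]
width: 0.255
time: 36.4
tool_pos: [0.5555, 0.0144, 0.2674]
tcp_rot: [2.249, 2.191, 0.003]
wrist_force: [-3.9, -0.1, 11.9]
width: 0.258
```

```bash

python3 -m jog '[[[0.85,0,0,0.1,0,0,0],[0.85,0,0,0.1,0,0,0]]]' 100;
python3 -m jog '[[[0.85,0,0,0.1,0,0,0],[0.85,0,0,0.1,0,0,0]]]' 100; python3 - <<'E'
from h import *
im,m=snap('scene','s20');cv2.imwrite('pics/s20c.png',cv2.resize(im[120:240,240:400,::-1],None,fx=5,fy=5,interpolation=2))
im,m=snap('wrist','w20')
st()
E
```

```text
time: 36.65
tool_pos: [0.5555, 0.0144, 0.2664]
tcp_rot: [2.249, 2.191, 0.003]
wrist_force: [-4.1, -0.4, 12.7]
width: 0.259
time: 36.9
tool_pos: [0.5555, 0.0144, 0.2654]
tcp_rot: [2.249, 2.191, 0.003]
wrist_force: [-4.2, 0.1, 13.9]
width: 0.26
{'time': 37.0, 'q': [-0.0189, 0.1677, 1.9946, -0.0, 0.9764, 0.0071], 'tool_pos': [0.5555, 0.0144, 0.2654], 'tcp_rot': [2.2486, 2.191, 0.0031], 'wrist_force': [-4.0364, 0.7507, 12.2982], 'width': 0.2579}
```

View pics/s20c.png

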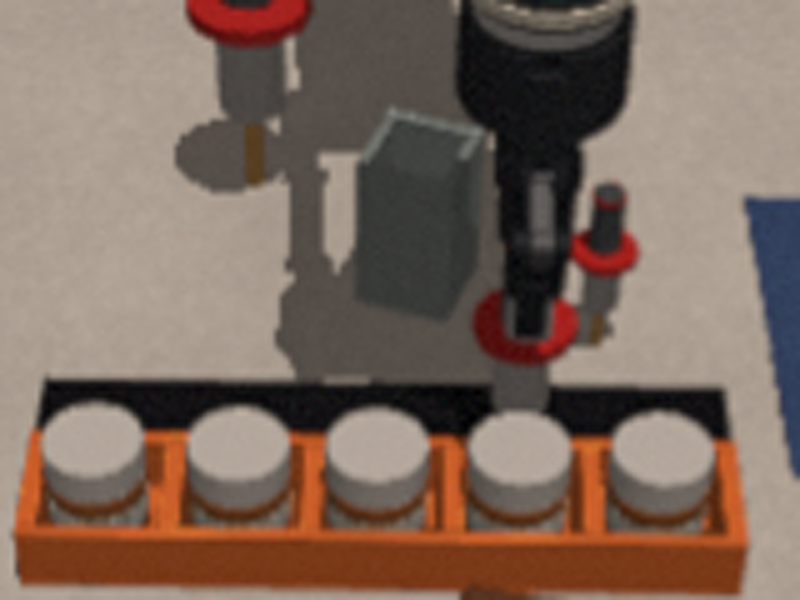

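View pics/w20.png

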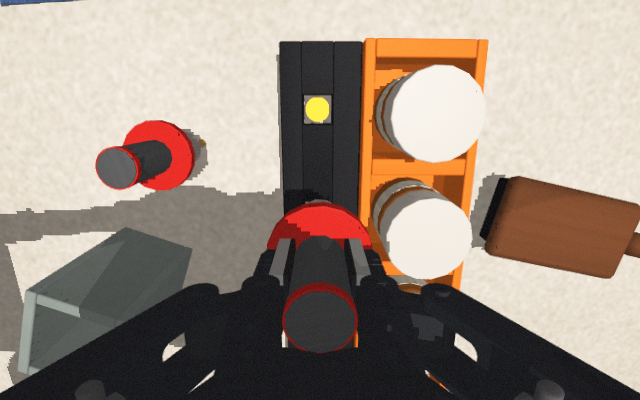

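```bash

python3 -m jog '[[[0.85,0,0,-1,0,0,0],[0.85,0,0,-1,0,0,0]]]' 100;
python3 -m jog '[[[0.85,0,0,-0.5,0,0,0],[0.85,0,0,-0.5,0,0,0]]]' 100;
python3 -m jog '[[[0.85,0,0,-3,0,0,0],[0.85,0,0,-6,0,0,0],[0.85,0,0,-6,0,0,0],[0.85,0,0,-6,0,0,0]]]' 100; python3 - <<'E'
from h import *
im,m=snap('wrist','w21');st()
cv2.imwrite('pics/w21c.png',cv2.resize(im[30:290,260:420,::-1],None,fx=3,fy=2.3,interpolation=2))
E
```

```text
time: 37.25
tool_pos: [0.5556, 0.0144, 0.2752]
tcp_rot: [2.248, 2.19, 0.004]
wrist_force: [-1.3, -0.2, 5.5]
width: 0.26
time: 37.5
tool_pos: [0.5555, 0.0144, 0.2789]
tcp_rot: [2.248, 2.191, 0.004]
wrist_force: [0.1, 0.5, 4.3]
width: 0.26
time: 38.0
tool_pos: [0.5538, 0.0144, 0.3352]
tcp_rot: [-2.249, -2.191, 0.003]
wrist_force: [-0.0, -0.6, -4.1]
width: 0.258
{'time': 38.05, 'q': [-0.0189, 0.0922, 1.9386, 0.0, 1.1147, 0.0071], 'tool_pos': [0.5536, 0.0144, 0.3347], 'tcp_rot': [-2.2482, -2.1904, 0.0042], 'wrist_force': [-1.0048, -0.166, -3.0618], 'width': 0.2557}
```

View pics/w21.png

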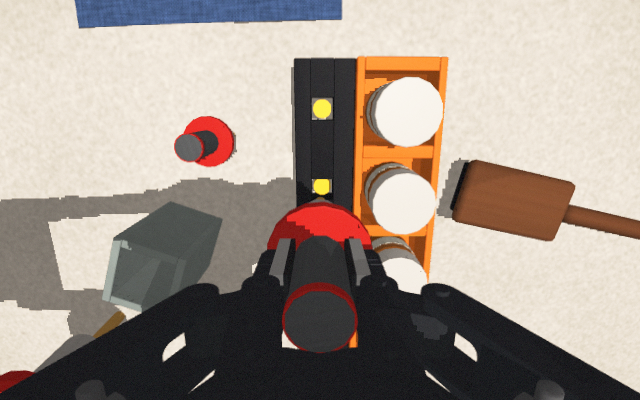

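```bash
cat >> h.py <<'E'
def pins(fn):
    im,m=load(fn)
    hsv=cv2.cvtColor(im,cv2.COLOR_RGB2HSV);H,S,V=[hsv[...,i].astype(int) for i in range(3)]
    mk=(H>20)&(H<35)&(S>150)&(V>80)
    k,l,s,c=cv2.connectedComponentsWithStats(mk.astype(np.uint8))
    for i in range(1,k):
        if s[i,4]>60: print(fn,c[i].round(1),s[i],px2w(m,[c[i]],.016)[0].round(4))
E
python3 - <<'E'
from h import *
pins('w19');pins('w21')
im,m=load('w21')
print(w2px(m,[[.5544,.0144,.016],[.5544,.0144,.012],[.5561,.0804,.016]]))
a=load('w19')[0][80:210,270:370,::-1];b=load('w21')[0][80:210,270:370,::-1]
cv2.imwrite('pics/cmp.png',cv2.resize(np.hstack([a,b]),None,fx=4,fy=4,interpolation=2))
E
```

```text
w19 [318.9 107.9] [310  99  19  19 290] [0.5566 0.0802 0.016 ]
w19 [319. 190.] [311 183  17  16 247] [0.5549 0.0148 0.016 ]
w21 [321.7 108.2] [313  99  18  19 262] [0.5565 0.0802 0.016 ]
w21 [321.6 186. ] [314 179  17  16 231] [0.5548 0.0149 0.016 ]
[[321.07655487 186.56040553]
 [321.06940157 185.52906045]
 [321.18802833 108.01174288]]
```

View pics/cmp.png

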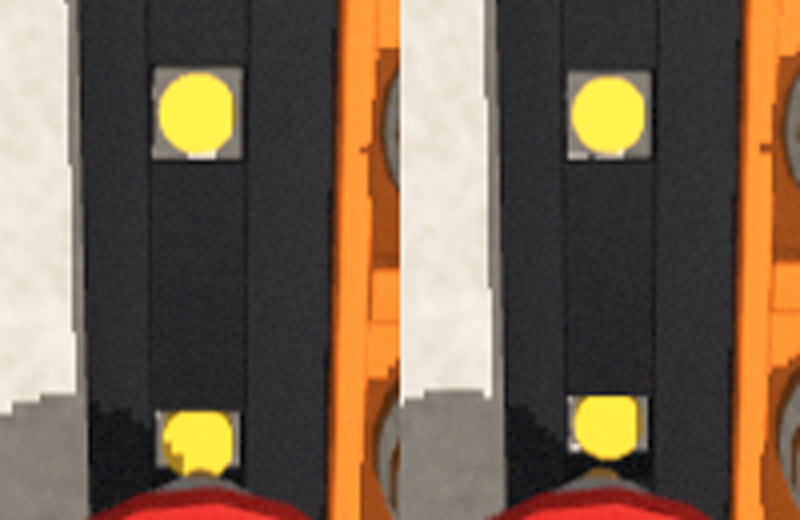

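The images alone can't settle how deep the pin went, since 4 mm is only about 1 px. I'll probe the contact height lightly; it was about 0.286 before the press.

```bash
cat > fz.py <<'E'
from h import *
v=[];z=[]
for i in range(6):
    s=bot.read_state(); v.append(s['wrist_force']);z.append(s['tool_pos']); bot.read_camera('wrist')
print('F',np.mean(v,0).round(2),'pos',np.mean(z,0).round(4))
E
python3 fz.py
python3 -m jog '[[[0.85,0,0.05,3,0,0,0],[0.85,0,0.05,4.7,0,0,0],[0.85,0,0.05,4.7,0,0,0],[0.85,0,0.05,4.7,0,0,0]]]' 100 >/dev/null; python3 fz.py
python3 -m jog '[[[0.85,0,0,0.2,0,0,0],[0.85,0,0,0.2,0,0,0]]]' >/dev/null; python3 fz.py
python3 -m jog '[[[0.85,0,0,0.2,0,0,0],[0.85,0,0,0.2,0,0,0]]]'  >/dev/null; python3 fz.py
python3 -m jog '[[[0.85,0,0,0.2,0,0,0],[0.85,0,0,0.2,0,0,0]]]'  >/dev/null; python3 fz.py
```

```text
F [-0.4   0.25 -3.53] pos [0.5538 0.0144 0.3352]
F [ 0.26 -0.06 -3.31] pos [0.5555 0.0144 0.2912]
F [ 0.29  0.23 -3.12] pos [0.555  0.0144 0.2881]
F [-0.28 -0.13 -3.34] pos [0.555  0.0144 0.2861]
F [-0.32  0.2  -3.26] pos [0.555  0.0144 0.2841]
```

```bash

python3 -m jog '[[[0.85,0,0,0.15,0,0,0],[0.85,0,0,0.15,0,0,0]]]' >/dev/null; python3 fz.py
python3 -m jog '[[[0.85,0,0,0.15,0,0,0],[0.85,0,0,0.15,0,0,0]]]'  >/dev/null; python3 fz.py
python3 -m jog '[[[0.85,0,0,0.15,0,0,0],[0.85,0,0,0.15,0,0,0]]]'  >/dev/null; python3 fz.py
```

```text
F [ 0.27  0.39 -3.62] pos [0.555  0.0144 0.2826]
F [-1.65  0.46  1.49] pos [0.5551 0.0144 0.2817]
F [-1.26  0.29  3.17] pos [0.5552 0.0144 0.2798]
```

Contact is now at about 0.282. To rule out slip in the hand, I'll probe the undriven pin 4 the same way as a reference.

```bash

python3 -m jog '[[[0.85,0,0,-3,0,0,0],[0.85,0,0,-4,0,0,0],[0.85,0,0,-4,0,0,0]]]' 100; python3 -c "
from h import *
plan(.5562,.0804,.29,np.pi/2-.026)"
```

```text
time: 42.82
tool_pos: [0.5552, 0.0144, 0.3198]
tcp_rot: [2.249, 2.192, 0.001]
wrist_force: [0.4, -0.7, -3.9]
width: 0.261
shift [ 6.6  -0.08  2.98] turn [ 0.0013 -0.     -0.    ] tilt 0.08
```

```bash

python3 -m jog '[[[0.85,3,-0.04,0,0,0,0],[0.85,6.6,-0.08,0,0,0,0],[0.85,6.6,-0.08,0,0,0,0],[0.85,6.6,-0.08,1.5,0,0,0],[0.85,6.6,-0.08,2.9,0,0,0],[0.85,6.6,-0.08,2.9,0,0,0],[0.85,6.6,-0.08,2.9,0,0,0]]]' 100; python3 fz.py
python3 -m jog '[[[0.85,0,0,0.2,0,0,0],[0.85,0,0,0.2,0,0,0]]]' >/dev/null; python3 fz.py
python3 -m jog '[[[0.85,0,0,0.15,0,0,0],[0.85,0,0,0.15,0,0,0]]]' >/dev/null; python3 fz.py
python3 -m jog '[[[0.85,0,0,0.15,0,0,0],[0.85,0,0,0.15,0,0,0]]]' >/dev/null; python3 fz.py
python3 -m jog '[[[0.85,0,0,0.15,0,0,0],[0.85,0,0,0.15,0,0,0]]]' >/dev/null; python3 fz.py
```

```text
time: 43.7
tool_pos: [0.556, 0.0799, 0.2903]
tcp_rot: [-2.251, -2.191, 0.001]
wrist_force: [-0.2, 0.5, -3.6]
width: 0.256
F [-0.06  0.09 -3.1 ] pos [0.5562 0.0801 0.291 ]
F [ 0.04 -0.16 -3.28] pos [0.5559 0.0804 0.2886]
F [ 0.16 -0.   -3.01] pos [0.5559 0.0804 0.2871]
F [ 0.27  0.03 -3.35] pos [0.5559 0.0804 0.2856]
F [-0.57 -0.32  0.46] pos [0.5561 0.0804 0.2847]
```

An undriven pin is met at about 0.285 and pin 3 now at about 0.282, so pin 3 is roughly 3 mm down. Pressing pin 4 to the same depth, 20 mm past contact.

```bash

python3 -m jog '[[[0.85,0,0,0.5,0,0,0],[0.85,0,0,1.0,0,0,0],[0.85,0,0,1.2,0,0,0],[0.85,0,0,1.4,0,0,0],[0.85,0,0,1.6,0,0,0],[0.85,0,0,1.8,0,0,0],[0.85,0,0,2.0,0,0,0],[0.85,0,0,2.0,0,0,0]]]' 100
python3 -m jog '[[[0.85,0,0,-2,0,0,0],[0.85,0,0,-4,0,0,0],[0.85,0,0,-4,0,0,0],[0.85,0,0,1.25,0,0,0],[0.85,0,0,-1,0,0,0],[0.85,0,0,-1,0,0,0],[0.85,0,0,-1,0,0,0]]]' 100; python3 fz.py
```

```text
time: 47.2
tool_pos: [0.5564, 0.0805, 0.2659]
tcp_rot: [2.25, 2.192, 0.001]
wrist_force: [-4.1, -0.3, 13.0]
width: 0.257
time: 48.08
tool_pos: [0.5576, 0.0805, 0.2756]
tcp_rot: [2.247, 2.19, 0.007]
wrist_force: [-0.1, -1.5, -3.4]
width: 0.256
F [ 2.05 -0.15  1.26] pos [0.5566 0.0804 0.2742]
```

That retreat included a stray dip row of mine. Lifting clear and probing again.

```bash

python3 -m jog '[[[0.85,0,0,-2,0,0,0],[0.85,0,0,-4,0,0,0],[0.85,0,0,-4,0,0,0],[0.85,0,0,-4,0,0,0]]]' 100; python3 fz.py
python3 - <<'E'
from h import *
im,m=snap('wrist','w22'); pins('w22')
im,m=snap('scene','s22');cv2.imwrite('pics/s22c.png',cv2.resize(im[120:240,240:420,::-1],None,fx=4,fy=4,interpolation=2))
plan(.5562,.0804,.285,np.pi/2-.026)
E
```

```text
time: 48.88
tool_pos: [0.5548, 0.0803, 0.3121]
tcp_rot: [-2.248, -2.191, 0.005]
wrist_force: [-0.4, -0.1, -4.1]
width: 0.256
F [-0.29 -0.41 -3.45] pos [0.5551 0.0803 0.3124]
w22 [321.1 191.8] [313 185  18  15 243] [0.5567 0.0811 0.016 ]
shift [0.   0.04 2.88] turn [-0.0006  0.0001  0.    ] tilt 0.04
```

View pics/w22.png

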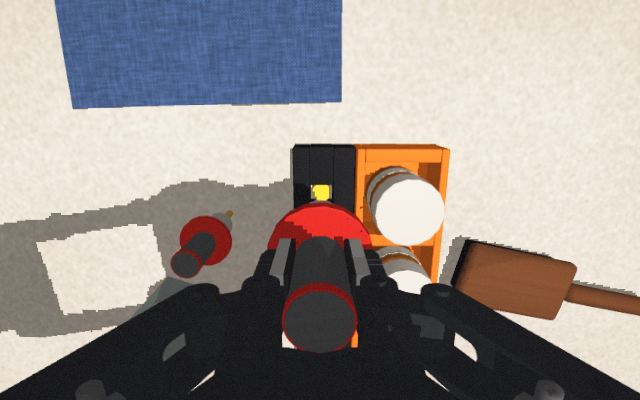

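View pics/s22c.png

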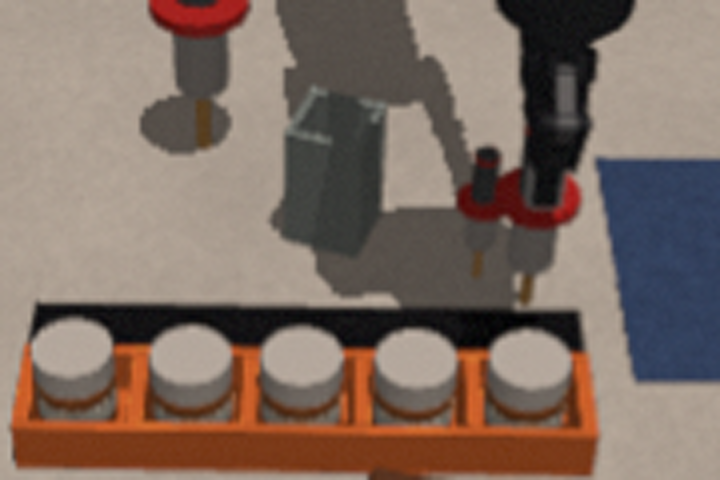

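```bash

python3 -c "
from h import *
im,m=load('s22')
print((w2px(m,[[.5555,.0803,.043],[.5555,.0803,.133]])-[240,120])*4)"
python3 -m jog '[[[0.85,0,0.04,1.5,0,0,0],[0.85,0,0.04,2.8,0,0,0],[0.85,0,0.04,2.8,0,0,0]]]' 100 >/dev/null; python3 fz.py
python3 -m jog '[[[0.85,0,0,0.1,0,0,0],[0.85,0,0,0.1,0,0,0]]]' >/dev/null; python3 fz.py
python3 -m jog '[[[0.85,0,0,0.1,0,0,0],[0.85,0,0,0.1,0,0,0]]]' >/dev/null; python3 fz.py
python3 -m jog '[[[0.85,0,0,0.1,0,0,0],[0.85,0,0,0.1,0,0,0]]]' >/dev/null; python3 fz.py
python3 -m jog '[[[0.85,0,0,0.1,0,0,0],[0.85,0,0,0.1,0,0,0]]]' >/dev/null; python3 fz.py
```

```text
[[523.5703899  311.55363971]
 [537.2339002  198.59070833]]
F [-0.04 -0.18 -3.56] pos [0.5561 0.0804 0.2855]
F [ 0.14  0.07 -3.11] pos [0.5563 0.0804 0.2853]
F [ 0.19 -0.15 -3.56] pos [0.5563 0.0804 0.2841]
F [-0.29 -0.03 -3.86] pos [0.5563 0.0804 0.2831]
F [-0.12  0.45 -3.33] pos [0.5563 0.0804 0.2821]
```

```bash

python3 -m jog '[[[0.85,0,0,0.1,0,0,0],[0.85,0,0,0.1,0,0,0]]]' >/dev/null; python3 fz.py
python3 -m jog '[[[0.85,0,0,0.1,0,0,0],[0.85,0,0,0.1,0,0,0]]]' >/dev/null; python3 fz.py
python3 -m jog '[[[0.85,0,0,0.1,0,0,0],[0.85,0,0,0.1,0,0,0]]]' >/dev/null; python3 fz.py
```

```text
F [-0.23  0.16 -3.64] pos [0.5563 0.0804 0.2811]
F [ 0.01 -0.23 -3.41] pos [0.5563 0.0804 0.2801]
F [-0.37  0.04 -3.65] pos [0.5563 0.0804 0.2791]
```

```bash

python3 -m jog '[[[0.85,0,0,0.15,0,0,0],[0.85,0,0,0.15,0,0,0]]]' >/dev/null; python3 fz.py
python3 -m jog '[[[0.85,0,0,0.15,0,0,0],[0.85,0,0,0.15,0,0,0]]]' >/dev/null; python3 fz.py
python3 -m jog '[[[0.85,0,0,0.15,0,0,0],[0.85,0,0,0.15,0,0,0]]]' >/dev/null; python3 fz.py
python3 -m jog '[[[0.85,0,0,0.15,0,0,0],[0.85,0,0,0.15,0,0,0]]]' >/dev/null; python3 fz.py
```

```text
F [ 0.06  0.23 -3.29] pos [0.5563 0.0804 0.2776]
F [ 0.19  0.16 -3.41] pos [0.5563 0.0804 0.2761]
F [-0.5   0.09 -1.69] pos [0.5565 0.0804 0.2749]
F [-0.64 -0.22  2.75] pos [0.5565 0.0804 0.2736]
```

```bash

python3 -m jog '[[[0.85,0,0,-3,0,0,0],[0.85,0,0,-7,0,0,0],[0.85,0,0,-7,0,0,0],[0.85,0,0,-7,0,0,0]]]' 100; python3 fz.py
python3 - <<'E'
from h import *
im,m=snap('wrist','w23')
s,m2=snap('scene','s23');p=bot.read_state()['tool_pos'];print(p)
print((w2px(m2,[[p[0],p[1],p[2]-.269+d] for d in (0,.04,.086,.094)])-[280,100])*6)
cv2.imwrite('pics/s23c.png',cv2.resize(s[100:200,280:410,::-1],None,fx=6,fy=6,interpolation=2))
a=load('w19')[0][200:370,250:390,::-1];b=im[200:370,250:390,::-1]
cv2.imwrite('pics/cmp2.png',cv2.resize(np.hstack([a,b]),None,fx=2.8,fy=2.8,interpolation=2))
E
```

```text
time: 56.5
tool_pos: [0.5556, 0.0803, 0.3414]
tcp_rot: [-2.249, -2.191, 0.003]
wrist_force: [-1.0, -0.9, -3.9]
width: 0.254
F [-0.14 -0.08 -3.63] pos [0.5555 0.0803 0.3409]
[0.55618349 0.08038021 0.34243355]
[[552.42266399 533.31808742]
 [561.59793607 457.53149166]
 [572.67686452 365.48599827]
 [574.66375566 348.91562638]]
```

View pics/s23c.png

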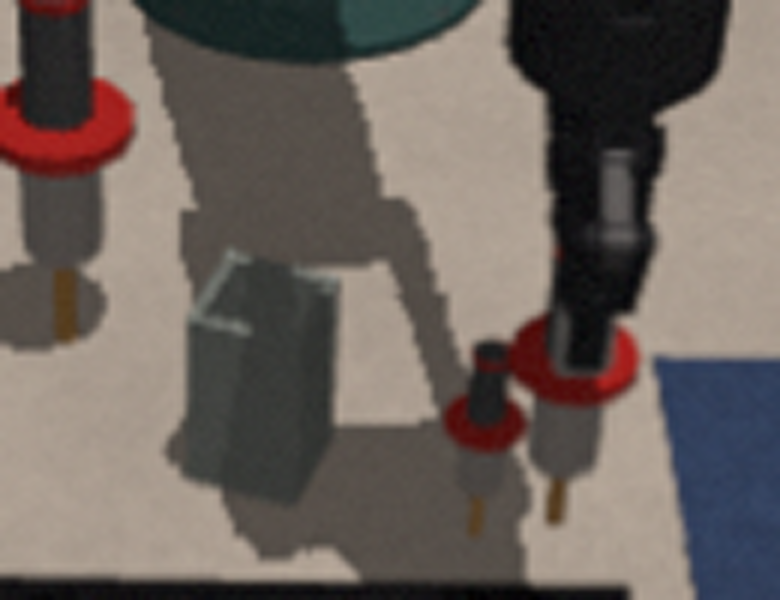

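View pics/cmp2.png

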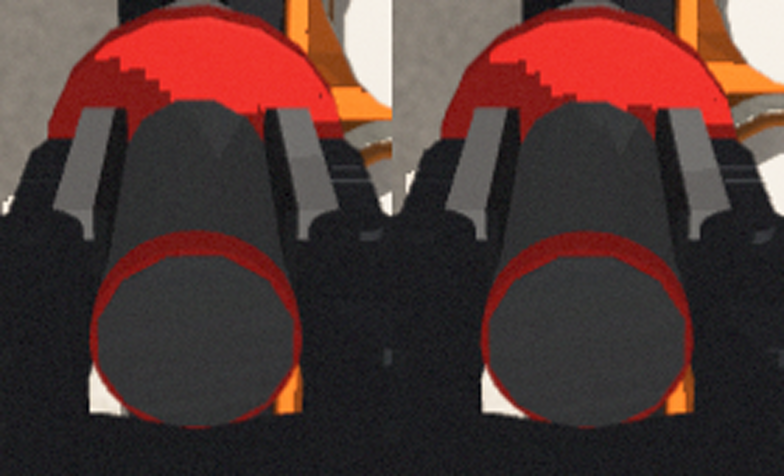

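The grip hasn't slipped, but the tip is about 5–6 mm shorter than before (brass down to 523 px in the crop, 533 predicted), so the trip may not have re-armed. I'll wait a moment and look again.

```bash

python3 -m jog '[[[0.85,0,0,-2,0,0,0],[0.85,0,0,-2,0,0,0],[0.85,0,0,-2,0,0,0],[0.85,0,0,-2,0,0,0],[0.85,0,0,-2,0,0,0],[0.85,0,0,-2,0,0,0]]]' 100; python3 fz.py
python3 - <<'E'
from h import *
s,m2=snap('scene','s24');p=bot.read_state()['tool_pos'];print(p)
print((w2px(m2,[[p[0],p[1],p[2]-.269+d] for d in (0,.04,.086,.094)])-[280,80])*6)
cv2.imwrite('pics/s24c.png',cv2.resize(s[80:180,280:410,::-1],None,fx=6,fy=6,interpolation=2))
E
```

```text
time: 57.65
tool_pos: [0.5562, 0.0804, 0.3629]
tcp_rot: [-2.25, -2.192, 0.001]
wrist_force: [-0.6, -0.9, -3.6]
width: 0.258
F [-0.11 -0.12 -3.35] pos [0.5563 0.0804 0.363 ]
[0.55633871 0.08039039 0.36316296]
[[557.19069729 614.78260186]
 [566.58630999 536.98387083]
 [577.93417725 442.45253177]
 [579.96958759 425.43002883]]
```

View pics/s24c.png

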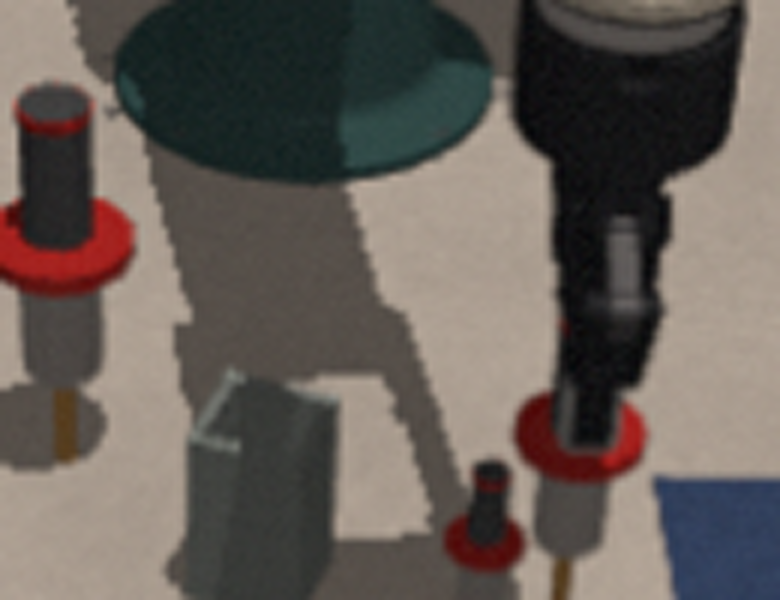

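```bash

python3 - <<'E'
from h import *
a=load('s19')[0][160:205,330:375]; b=load('s23')[0][150:195,350:395]; c=load('s24')[0][145:190,350:395]; d=load('s18')[0][95:140,305:350]
cv2.imwrite('pics/cmp3.png',cv2.resize(np.hstack([d,a,b,c])[:,:,::-1],None,fx=4.4,fy=8,interpolation=0))
E
```

```text
(no output)
```

View pics/cmp3.png

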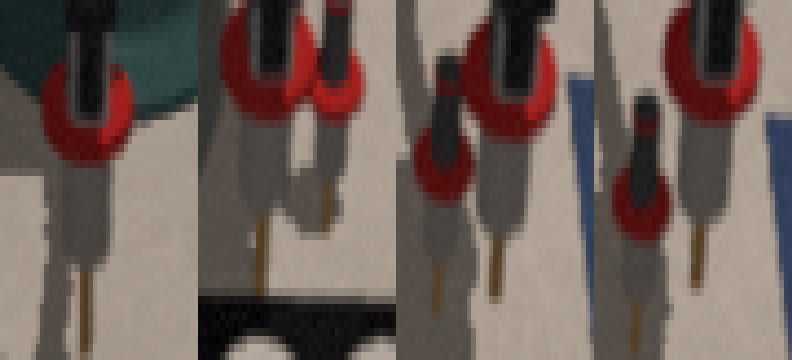

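The tip is staying shorter. Pressing again at pin 4, which has to be driven anyway, should show whether it re-arms; I'll watch the force at each step.

```bash

python3 -m jog '[[[0.85,0,0,4,0,0,0],[0.85,0,0,7.5,0,0,0],[0.85,0,0,8.6,0,0,0],[0.85,0,0,8.6,0,0,0],[0.85,0,0,8.6,0,0,0]]]' 100; python3 fz.py
for i in 1; do :; done
python3 -m jog '[[[0.85,0,0,0.3,0,0,0],[0.85,0,0,0.3,0,0,0]]]' >/dev/null; python3 fz.py
python3 -m jog '[[[0.85,0,0,0.3,0,0,0],[0.85,0,0,0.3,0,0,0]]]' >/dev/null; python3 fz.py
python3 -m jog '[[[0.85,0,0,0.3,0,0,0],[0.85,0,0,0.3,0,0,0]]]' >/dev/null; python3 fz.py
```

```text
time: 58.62
tool_pos: [0.5574, 0.0805, 0.279]
tcp_rot: [2.249, 2.191, 0.004]
wrist_force: [0.2, 0.3, -3.5]
width: 0.252
F [ 0.04  0.19 -3.29] pos [0.5571 0.0805 0.2787]
F [-0.08 -0.02  1.05] pos [0.5567 0.0804 0.2748]
F [0.22 0.03 3.82] pos [0.5567 0.0804 0.2716]
F [0.33 0.04 5.79] pos [0.5567 0.0804 0.2686]
```

```bash

python3 -m jog '[[[0.85,0,0,0.3,0,0,0],[0.85,0,0,0.3,0,0,0]]]' >/dev/null; python3 fz.py
python3 -m jog '[[[0.85,0,0,0.2,0,0,0],[0.85,0,0,0.2,0,0,0]]]' >/dev/null; python3 fz.py
python3 -m jog '[[[0.85,0,0,0.2,0,0,0],[0.85,0,0,0.2,0,0,0]]]' >/dev/null; python3 fz.py
```

```text
F [-0.43 -0.03  8.08] pos [0.5567 0.0804 0.2659]
F [-0.56 -0.31  8.97] pos [0.5567 0.0804 0.2641]
F [-1.56 -0.03 10.21] pos [0.5568 0.0804 0.2623]
```

```bash

python3 -m jog '[[[0.85,0,0,0.15,0,0,0],[0.85,0,0,0.15,0,0,0]]]' >/dev/null; python3 fz.py
python3 -m jog '[[[0.85,0,0,0.1,0,0,0],[0.85,0,0,0.1,0,0,0]]]' >/dev/null; python3 fz.py
```

```text
F [-1.6  -0.26 11.08] pos [0.5568 0.0804 0.261 ]
F [-1.87  0.13 11.78] pos [0.5568 0.0804 0.2601]
```

```bash

python3 - <<'E'
from h import *
s,m2=snap('scene','s25');cv2.imwrite('pics/s25c.png',cv2.resize(s[150:215,340:410,::-1],None,fx=8,fy=8,interpolation=2))
E
```

```text
(no output)
```

View pics/s25c.png

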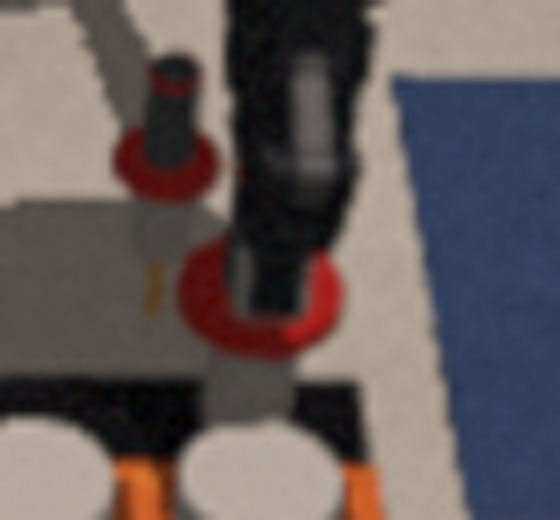

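```bash

python3 -m jog '[[[0.85,0,0,-1,0,0,0],[0.85,0,0,-1,0,0,0]]]' 100
python3 -m jog '[[[0.85,0,0,-4,0,0,0],[0.85,0,0,-9,0,0,0],[0.85,0,0,-9.5,0,0,0],[0.85,0,0,-9.5,0,0,0],[0.85,0,0,-9.5,0,0,0]]]' 100; python3 fz.py
python3 - <<'E'
from h import *
s,m2=snap('scene','s26');p=bot.read_state()['tool_pos'];print(p)
print((w2px(m2,[[p[0],p[1],p[2]-.269+d] for d in (0,.04,.086,.094)])-[340,120])*8)
cv2.imwrite('pics/s26c.png',cv2.resize(s[120:195,340:410,::-1],None,fx=8,fy=8,interpolation=2))
E
```

```text
time: 63.62
tool_pos: [0.5567, 0.0804, 0.2697]
tcp_rot: [2.25, 2.192, 0.002]
wrist_force: [1.0, 0.2, 5.2]
width: 0.254
time: 64.25
tool_pos: [0.5551, 0.0803, 0.3604]
tcp_rot: [-2.248, -2.19, 0.007]
wrist_force: [-0.2, 0.2, -4.0]
width: 0.257
F [ 0.19 -0.22 -3.69] pos [0.5556 0.0803 0.3613]
[0.55626526 0.08036964 0.36311773]
[[262.81244973 499.65825733]
 [275.33612468 395.93338902]
 [290.46195597 269.90040012]
 [293.17499426 247.20537864]]
```

View pics/s26c.png

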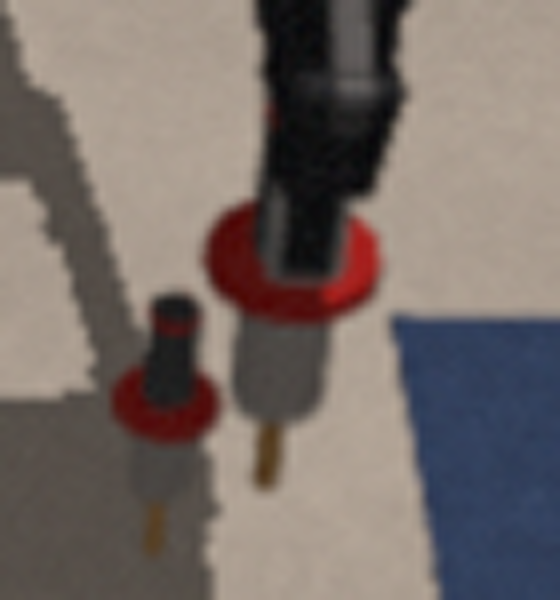

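Tip end is at 490 px in the crop against about 506 expected, so the tip is about 6 mm short. That fits contact near 0.2755 if pin 4 is fully driven (4 mm) and the trip is still at 5.5 mm. I'll try a few brisk up-and-down strokes in free air to free it.

```bash

python3 -m jog '[[[0.85,0,0,-4,0,0,0],[0.85,0,0,0,0,0,0],[0.85,0,0,-4,0,0,0],[0.85,0,0,0,0,0,0],[0.85,0,0,-4,0,0,0],[0.85,0,0,0,0,0,0],[0.85,0,0,0,0,0,0],[0.85,0,0,0,0,0,0],[0.85,0,0,0,0,0,0]]]' 100; python3 fz.py
python3 - <<'E'
from h import *
s,m2=snap('scene','s27');p=bot.read_state()['tool_pos'];print(p)
print((w2px(m2,[[p[0],p[1],p[2]-.269+d] for d in (0,.04,.086,.094)])-[340,120])*8)
cv2.imwrite('pics/s27c.png',cv2.resize(s[120:195,340:410,::-1],None,fx=8,fy=8,interpolation=2))
E
```

```text
time: 65.72
tool_pos: [0.5568, 0.0804, 0.3649]
tcp_rot: [2.249, 2.192, 0.002]
wrist_force: [-0.5, -1.1, -3.2]
width: 0.256
F [ 0.28 -0.04 -3.47] pos [0.5567 0.0804 0.3647]
[0.55639769 0.08038913 0.36396732]
[[263.18280103 497.8090495 ]
 [275.72270588 393.97075412]
 [290.86838134 267.79687899]
 [293.58500437 245.07614678]]
```

View pics/s27c.png

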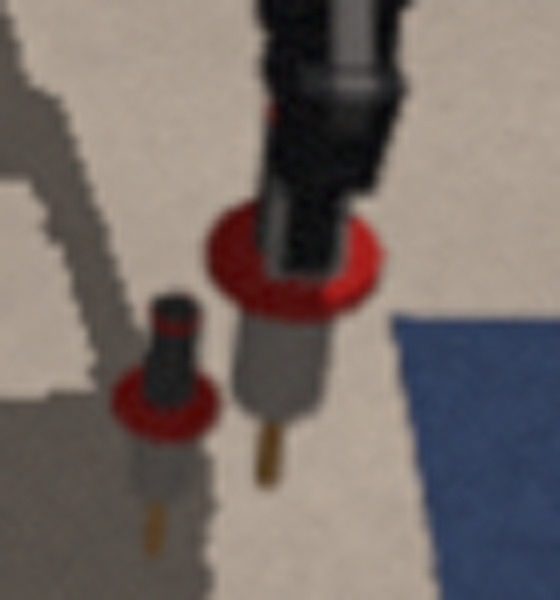

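No change. Moving to pin 2 and pressing stepwise, which will show whether it trips.

```bash

python3 -c "
from h import *
plan(.5528,-.0516,.31,np.pi/2-.026)"
```

```text
shift [-13.2   -0.02   5.4 ] turn [ 0.0004 -0.0001 -0.    ] tilt 0.02
```

```bash

python3 -m jog '[[[0.85,-4,0,0,0,0,0],[0.85,-9,0,0,0,0,0],[0.85,-13.2,0,0,0,0,0],[0.85,-13.2,0,0,0,0,0],[0.85,-13.2,0,3,0,0,0],[0.85,-13.2,0,5,0,0,0],[0.85,-13.2,0,5.5,0,0,0],[0.85,-13.2,0,5.5,0,0,0]]]' 100; python3 fz.py
python3 - <<'E'
from h import *
snap('wrist','w28');pins('w28'); s,m2=snap('scene','s28')
p=bot.read_state()['tool_pos'];print(p)
print((w2px(m2,[[p[0],p[1],p[2]-.269+d] for d in (0,.04,.09)])-[300,140])*8)
cv2.imwrite('pics/s28c.png',cv2.resize(s[140:215,290:370,::-1],None,fx=8,fy=8,interpolation=2))
plan(.5528,-.0516,.28,np.pi/2-.026)
E
```

```text
time: 67.08
tool_pos: [0.553, -0.0511, 0.3088]
tcp_rot: [-2.249, -2.193, 0.0]
wrist_force: [0.3, -0.1, -2.3]
width: 0.255
F [ 0.28 -0.03 -3.1 ] pos [ 0.5534 -0.0513  0.3096]
w28 [318.5  13. ] [309   2  20  22 385] [0.5565 0.0795 0.016 ]
w28 [318.6 108.3] [309  99  20  20 306] [0.5549 0.0143 0.016 ]
w28 [318.6 192.6] [310 186  18  15 242] [ 0.5532 -0.0505  0.016 ]
[ 0.55309603 -0.05159768  0.30927487]
[[133.88707032 465.48663104]
 [134.76358238 368.24785086]
 [135.92753213 239.61936244]]
shift [-0.   -0.03  2.93] turn [ 0.001   0.0001 -0.    ] tilt 0.06
```

View pics/w28.png

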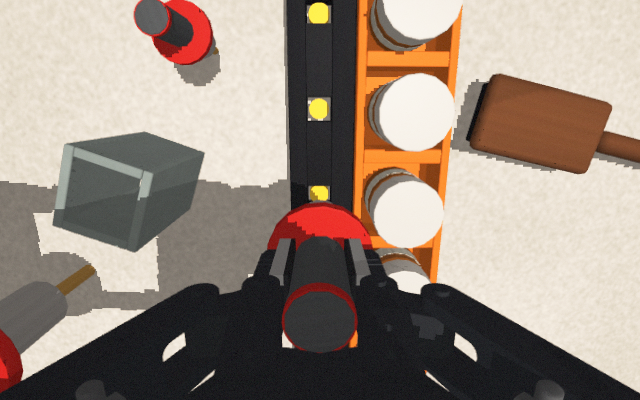

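View pics/s28c.png

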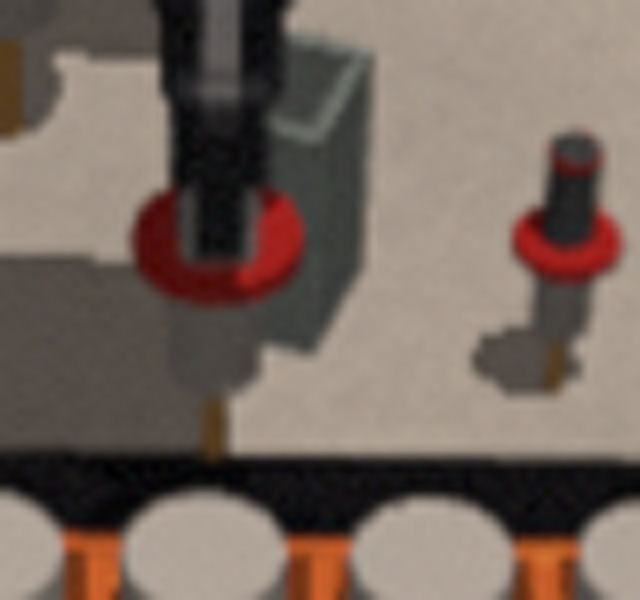

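```bash

python3 -m jog '[[[0.85,0,0,1.5,0,0,0],[0.85,0,0,2.5,0,0,0],[0.85,0,0,2.5,0,0,0],[0.85,0,0,2.5,0,0,0]]]' 100 >/dev/null; python3 fz.py
python3 -m jog '[[[0.85,0,0,0.3,0,0,0],[0.85,0,0,0.3,0,0,0]]]' >/dev/null; python3 fz.py
python3 -m jog '[[[0.85,0,0,0.2,0,0,0],[0.85,0,0,0.2,0,0,0]]]' >/dev/null; python3 fz.py
python3 -m jog '[[[0.85,0,0,0.3,0,0,0],[0.85,0,0,0.3,0,0,0]]]' >/dev/null; python3 fz.py
python3 -m jog '[[[0.85,0,0,0.3,0,0,0],[0.85,0,0,0.3,0,0,0]]]' >/dev/null; python3 fz.py
```

```text
F [ 0.09  0.28 -3.39] pos [ 0.5531 -0.0516  0.2839]
F [ 0.01  0.19 -3.04] pos [ 0.5528 -0.0516  0.2806]
F [-0.01  0.06 -3.08] pos [ 0.5529 -0.0516  0.2786]
F [-0.89  0.28  2.19] pos [ 0.5532 -0.0516  0.2764]
F [-0.23  0.09  4.22] pos [ 0.5532 -0.0516  0.273 ]
```

```bash

python3 -m jog '[[[0.85,0,0,0.3,0,0,0],[0.85,0,0,0.3,0,0,0]]]' >/dev/null; python3 fz.py
python3 -m jog '[[[0.85,0,0,0.3,0,0,0],[0.85,0,0,0.3,0,0,0]]]' >/dev/null; python3 fz.py
python3 -m jog '[[[0.85,0,0,0.2,0,0,0],[0.85,0,0,0.2,0,0,0]]]' >/dev/null; python3 fz.py
python3 -m jog '[[[0.85,0,0,0.2,0,0,0],[0.85,0,0,0.2,0,0,0]]]' >/dev/null; python3 fz.py
python3 -m jog '[[[0.85,0,0,0.15,0,0,0],[0.85,0,0,0.15,0,0,0]]]' >/dev/null; python3 fz.py
```

```text
F [-0.39  0.34  6.27] pos [ 0.5532 -0.0516  0.2702]
F [-1.24 -0.07  8.5 ] pos [ 0.5533 -0.0516  0.2675]
F [-1.59  0.17  9.31] pos [ 0.5533 -0.0516  0.2658]
F [-1.99  0.46 10.55] pos [ 0.5533 -0.0516  0.264 ]
F [-2.58  0.15 11.86] pos [ 0.5534 -0.0516  0.2627]
```

```bash

python3 -m jog '[[[0.85,0,0,0.12,0,0,0],[0.85,0,0,0.12,0,0,0]]]' >/dev/null; python3 fz.py
python3 -m jog '[[[0.85,0,0,0.12,0,0,0],[0.85,0,0,0.12,0,0,0]]]' >/dev/null; python3 fz.py
python3 -m jog '[[[0.85,0,0,0.12,0,0,0],[0.85,0,0,0.12,0,0,0]]]' >/dev/null; python3 fz.py
```

```text
F [-2.4   0.3  12.52] pos [ 0.5534 -0.0517  0.2616]
F [-2.65  0.25 12.76] pos [ 0.5534 -0.0517  0.2605]
F [-2.48  0.14 12.89] pos [ 0.5534 -0.0516  0.2593]
```

The force has levelled at about 16.4 N, the pin's own resistance, so pin 2 is sliding down. I'll push a little further, keeping the barrel clear of the strip.

```bash

python3 -m jog '[[[0.85,0,0,0.1,0,0,0],[0.85,0,0,0.1,0,0,0]]]' >/dev/null; python3 fz.py
python3 -m jog '[[[0.85,0,0,0.1,0,0,0],[0.85,0,0,0.1,0,0,0]]]' >/dev/null; python3 fz.py
python3 -m jog '[[[0.85,0,0,-1,0,0,0],[0.85,0,0,-1,0,0,0]]]' >/dev/null; python3 fz.py
python3 -m jog '[[[0.85,0,0,-3,0,0,0],[0.85,0,0,-7,0,0,0],[0.85,0,0,-9,0,0,0],[0.85,0,0,-9,0,0,0],[0.85,0,0,-9,0,0,0]]]'; python3 fz.py
python3 - <<'E'
from h import *
snap('wrist','w29');pins('w29'); s,m2=snap('scene','s29')
p=bot.read_state()['tool_pos'];print(p)
print((w2px(m2,[[p[0],p[1],p[2]-.269+d] for d in (0,.04,.09)])-[290,110])*8)
cv2.imwrite('pics/s29c.png',cv2.resize(s[110:185,290:370,::-1],None,fx=8,fy=8,interpolation=2))
E
```

```text
F [-2.81 -0.28 12.43] pos [ 0.5534 -0.0516  0.2583]
F [-2.99  0.15 12.59] pos [ 0.5534 -0.0516  0.2573]
F [0.   0.17 6.68] pos [ 0.5534 -0.0516  0.2665]
time: 77.15
tool_pos: [0.5519, -0.0514, 0.3531]
tcp_rot: [-2.248, -2.19, 0.004]
wrist_force: [-0.2, 0.3, -3.6]
width: 0.255
F [ 0.21 -0.04 -3.92] pos [ 0.5521 -0.0515  0.3534]
w29 [320.7  27.5] [312  18  18  19 285] [0.5565 0.0795 0.016 ]
w29 [320.6 108.2] [313 100  16  17 220] [0.5548 0.0143 0.016 ]
w29 [320.6 181.1] [313 174  16  16 215] [ 0.5532 -0.0508  0.016 ]
[ 0.55283301 -0.05155927  0.35511347]
[[215.01477446 593.04754605]
 [215.94984225 490.04656915]
 [217.19307157 353.65590296]]
```

View pics/s29c.png

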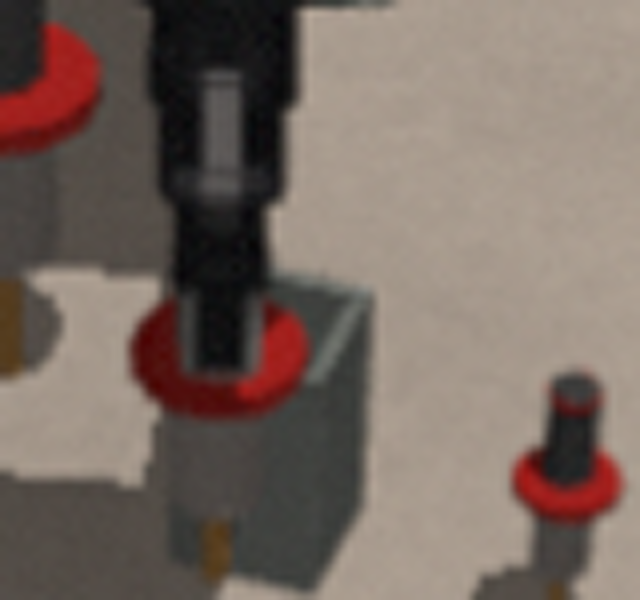

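View pics/w29.png

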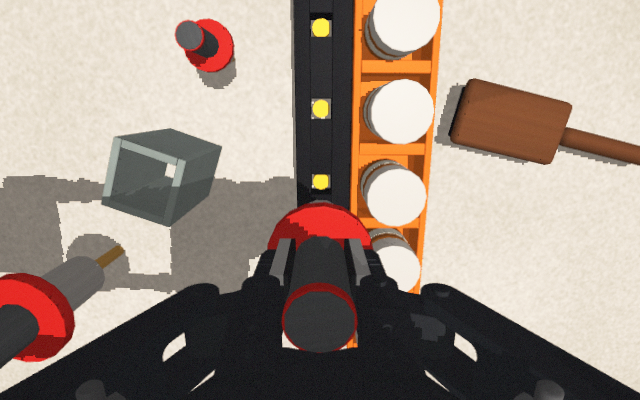

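```bash

python3 -m jog '[[[0.85,0,0,4,0,0,0],[0.85,0,0,7,0,0,0],[0.85,0,0,7.8,0,0,0],[0.85,0,0,7.8,0,0,0],[0.85,0,0,7.8,0,0,0]]]' >/dev/null; python3 fz.py
python3 -m jog '[[[0.85,0,0,0.1,0,0,0],[0.85,0,0,0.1,0,0,0]]]' >/dev/null; python3 fz.py
python3 -m jog '[[[0.85,0,0,0.1,0,0,0],[0.85,0,0,0.1,0,0,0]]]' >/dev/null; python3 fz.py
python3 -m jog '[[[0.85,0,0,0.1,0,0,0],[0.85,0,0,0.1,0,0,0]]]' >/dev/null; python3 fz.py
```

```text
F [ 0.   -0.02 -3.35] pos [ 0.5536 -0.0517  0.2791]
F [-0.14 -0.52 -3.36] pos [ 0.5529 -0.0516  0.2765]
F [ 0.2   0.05 -3.59] pos [ 0.5529 -0.0516  0.2755]
F [-0.23 -0.16 -3.34] pos [ 0.5529 -0.0516  0.2745]
```

```bash

python3 -m jog '[[[0.85,0,0,0.1,0,0,0],[0.85,0,0,0.1,0,0,0]]]' >/dev/null; python3 fz.py
python3 -m jog '[[[0.85,0,0,0.1,0,0,0],[0.85,0,0,0.1,0,0,0]]]' >/dev/null; python3 fz.py
python3 -m jog '[[[0.85,0,0,0.1,0,0,0],[0.85,0,0,0.1,0,0,0]]]' >/dev/null; python3 fz.py
```

```text
F [-0.04 -0.11 -3.23] pos [ 0.5529 -0.0516  0.2736]
F [-1.26  0.34  2.05] pos [ 0.553  -0.0516  0.2731]
F [-1.32  0.19  2.96] pos [ 0.553  -0.0516  0.2717]
```

Pin 2 contact has dropped from about 0.278 to 0.2735, so it is roughly 4 mm down. Probing pin 0 will give the undriven reference in the punch's present state.

```bash

python3 -m jog '[[[0.85,0,0,-3,0,0,0],[0.85,0,0,-4.5,0,0,0],[0.85,0,0,-4.5,0,0,0]]]' >/dev/null; python3 -c "
from h import *
plan(.5496,-.1836,.285,np.pi/2-.026)"
```

```text
shift [-13.2   -0.06   3.26] turn [ 0.003   0.0003 -0.    ] tilt 0.17
```

```bash

python3 -m jog '[[[0.85,-4,0,0,0,0,0],[0.85,-9,0,0,0,0,0],[0.85,-13.2,0,0,0,0,0],[0.85,-13.2,0,0,0,0,0],[0.85,-13.2,0,0,0,0,0]]]' >/dev/null; python3 - <<'E'
from h import *
snap('wrist','w30');pins('w30');plan(.5496,-.1836,.285,np.pi/2-.026)
E
python3 -m jog '[[[0.85,0,0.02,1.5,0,0,0],[0.85,0,0.02,3.0,0,0,0],[0.85,0,0.02,3.5,0,0,0],[0.85,0,0.02,3.5,0,0,0],[0.85,0,0.02,3.5,0,0,0]]]' >/dev/null; python3 fz.py
python3 -m jog '[[[0.85,0,0,0.1,0,0,0],[0.85,0,0,0.1,0,0,0]]]' >/dev/null; python3 fz.py
python3 -m jog '[[[0.85,0,0,0.1,0,0,0],[0.85,0,0,0.1,0,0,0]]]' >/dev/null; python3 fz.py
python3 -m jog '[[[0.85,0,0,0.1,0,0,0],[0.85,0,0,0.1,0,0,0]]]' >/dev/null; python3 fz.py
python3 -m jog '[[[0.85,0,0,0.1,0,0,0],[0.85,0,0,0.1,0,0,0]]]' >/dev/null; python3 fz.py
```

```text
w30 [321.3  16. ] [312   6  20  20 352] [ 0.5532 -0.0525  0.016 ]
w30 [321.3 109.2] [312 100  19  20 301] [ 0.5515 -0.1178  0.016 ]
w30 [321.4 192. ] [313 185  18  16 252] [ 0.5499 -0.1829  0.016 ]
shift [-0.08  0.06  3.03] turn [-0.0019 -0.0012  0.0001] tilt 0.13
F [ 0.16  0.28 -3.33] pos [ 0.55   -0.1837  0.2822]
F [-0.22  0.12 -3.48] pos [ 0.5496 -0.1835  0.2805]
F [-0.13  0.06 -3.68] pos [ 0.5497 -0.1835  0.2795]
F [ 0.24 -0.39 -3.18] pos [ 0.5497 -0.1835  0.2785]
F [-0.32  0.09 -3.55] pos [ 0.5497 -0.1835  0.2775]
```

View pics/w30.png

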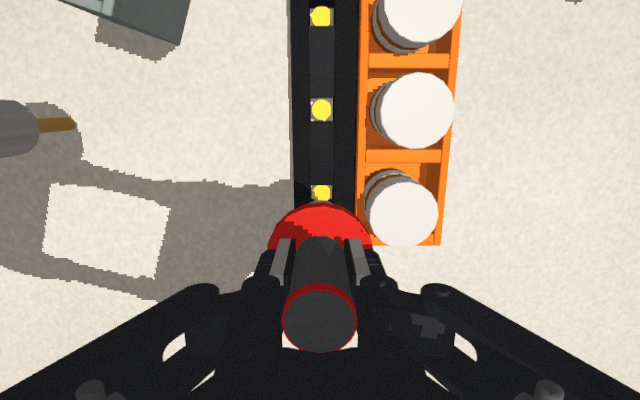

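```bash

python3 -m jog '[[[0.85,0,0,0.1,0,0,0],[0.85,0,0,0.1,0,0,0]]]' >/dev/null; python3 fz.py
python3 -m jog '[[[0.85,0,0,0.1,0,0,0],[0.85,0,0,0.1,0,0,0]]]' >/dev/null; python3 fz.py
python3 -m jog '[[[0.85,0,0,0.1,0,0,0],[0.85,0,0,0.1,0,0,0]]]' >/dev/null; python3 fz.py
```

```text
F [-1.47  0.4   1.8 ] pos [ 0.5498 -0.1836  0.2771]
F [-1.47  0.66  2.52] pos [ 0.5498 -0.1836  0.2758]
F [-0.6  -0.07  3.43] pos [ 0.5498 -0.1836  0.2747]
```

The undriven reference is now 0.2773. That puts pin 2 about 4.0 mm down, pin 4 about 2.2–2.5 mm and pin 3 about 2.6 mm. Pressing pin 0 the same way as pin 2.

```bash

python3 -m jog '[[[0.85,0,0,0.4,0,0,0],[0.85,0,0,0.8,0,0,0],[0.85,0,0,1.1,0,0,0],[0.85,0,0,1.1,0,0,0]]]' >/dev/null; python3 fz.py
python3 -m jog '[[[0.85,0,0,0.15,0,0,0],[0.85,0,0,0.3,0,0,0],[0.85,0,0,0.3,0,0,0]]]' >/dev/null; python3 fz.py
python3 -m jog '[[[0.85,0,0,0.15,0,0,0],[0.85,0,0,0.3,0,0,0],[0.85,0,0,0.3,0,0,0]]]' >/dev/null; python3 fz.py

```

```text
F [-2.87  0.57 10.35] pos [ 0.55   -0.1837  0.2646]
F [-3.53  0.88 12.18] pos [ 0.55   -0.1837  0.262 ]
F [-3.47  0.8  12.9 ] pos [ 0.55   -0.1837  0.2592]
```

```bash

python3 -m jog '[[[0.85,0,0,0.1,0,0,0],[0.85,0,0,0.2,0,0,0],[0.85,0,0,0.2,0,0,0],[0.85,0,0,0.2,0,0,0]]]' >/dev/null; python3 fz.py
python3 -m jog '[[[0.85,0,0,-1.2,0,0,0],[0.85,0,0,-1.2,0,0,0],[0.85,0,0,-2.2,0,0,0],[0.85,0,0,-2.2,0,0,0]]]' >/dev/null; python3 fz.py
python3 -m jog '[[[0.85,0,0,0.3,0,0,0],[0.85,0,0,0.3,0,0,0]]]' >/dev/null; python3 fz.py
python3 -m jog '[[[0.85,0,0,0.1,0,0,0],[0.85,0,0,0.1,0,0,0]]]' >/dev/null; python3 fz.py
```

```text
F [-3.47  0.48 12.57] pos [ 0.55   -0.1837  0.2572]
F [ 0.11 -0.27 -3.71] pos [ 0.549  -0.1833  0.2764]
F [ 0.02 -0.21 -3.1 ] pos [ 0.5496 -0.1835  0.2744]
F [-0.41 -0.12 -3.31] pos [ 0.5497 -0.1835  0.2736]
```

Pin 0 is at least 3.7 mm down. Pins 4 and 3 have thin margins, so I'll press each a little more.

```bash

python3 -m jog '[[[0.85,0,0,-3,0,0,0],[0.85,0,0,-5,0,0,0],[0.85,0,0,-5,0,0,0]]]' >/dev/null; python3 -c "
from h import *
plan(.5564,.0804,.285,np.pi/2-.026)"
```

```text
shift [26.45 -0.14  4.08] turn [ 0.0052  0.0018 -0.    ] tilt 0.32
```

```bash

python3 -m jog '[[[0.85,4,0,0,0,0,0],[0.85,9,0,0,0,0,0],[0.85,15,0,0,0,0,0],[0.85,21,0,0,0,0,0],[0.85,25,0,0,0,0,0],[0.85,26.4,0,0,0,0,0],[0.85,26.4,0,0,0,0,0],[0.85,26.4,0,0,0,0,0]]]' >/dev/null; python3 - <<'E'
from h import *
im,m=snap('wrist','w31');pins('w31');plan(.5564,.0804,.277,np.pi/2-.026)
E
```

```text
w31 [319.7 187.6] [311 180  18  17 259] [0.5566 0.0809 0.016 ]
shift [ 0.13 -0.02  4.63] turn [-0.0004  0.0006 -0.0014] tilt 0.04
```

```bash

python3 -m jog '[[[0.85,0.1,0,2,0,0,0],[0.85,0.1,0,4,0,0,0],[0.85,0.1,0,4.6,0,0,0],[0.85,0.1,0,4.6,0,0,0],[0.85,0.1,0,4.6,0,0,0]]]' >/dev/null; python3 fz.py
python3 -m jog '[[[0.85,0,0,0.1,0,0,0],[0.85,0,0,0.1,0,0,0]]]' >/dev/null; python3 fz.py
python3 -m jog '[[[0.85,0,0,0.1,0,0,0],[0.85,0,0,0.1,0,0,0]]]' >/dev/null; python3 fz.py
python3 -m jog '[[[0.85,0,0,0.1,0,0,0],[0.85,0,0,0.1,0,0,0]]]' >/dev/null; python3 fz.py
```

```text
F [-0.21 -0.16 -3.37] pos [0.557  0.0813 0.2785]
F [ 0.04 -0.38 -3.39] pos [0.5565 0.0814 0.2765]
F [ 0.3  -0.24 -3.39] pos [0.5566 0.0814 0.2755]
F [-0.25 -0.13 -0.98] pos [0.5567 0.0814 0.2749]
```

```bash

python3 -m jog '[[[0.85,0,0,0.5,0,0,0],[0.85,0,0,1.0,0,0,0],[0.85,0,0,1.4,0,0,0],[0.85,0,0,1.6,0,0,0],[0.85,0,0,1.6,0,0,0]]]' >/dev/null; python3 fz.py
python3 -m jog '[[[0.85,0,0,0.1,0,0,0],[0.85,0,0,0.2,0,0,0],[0.85,0,0,0.2,0,0,0],[0.85,0,0,0.2,0,0,0]]]' >/dev/null; python3 fz.py
python3 -m jog '[[[0.85,0,0,-1.2,0,0,0],[0.85,0,0,-1.2,0,0,0],[0.85,0,0,-2.2,0,0,0],[0.85,0,0,-2.2,0,0,0]]]' >/dev/null; python3 fz.py
python3 -m jog '[[[0.85,0,0,0.3,0,0,0],[0.85,0,0,0.3,0,0,0]]]' >/dev/null; python3 fz.py
python3 -m jog '[[[0.85,0,0,0.1,0,0,0],[0.85,0,0,0.1,0,0,0]]]' >/dev/null; python3 fz.py
```

```text
F [-4.21 -0.68 11.82] pos [0.557  0.0814 0.2603]
F [-4.84 -0.48 12.91] pos [0.557  0.0814 0.2586]
F [-0.44 -0.35 -3.58] pos [0.5561 0.0813 0.2777]
F [ 0.05 -0.36 -3.52] pos [0.5565 0.0814 0.2754]
F [-0.23 -0.12 -1.35] pos [0.5567 0.0814 0.2748]
```

```bash

python3 -m jog '[[[0.85,0,0,0.6,0,0,0],[0.85,0,0,1.2,0,0,0],[0.85,0,0,1.6,0,0,0],[0.85,0,0,1.7,0,0,0],[0.85,0,0,1.8,0,0,0],[0.85,0,0,1.8,0,0,0]]]' >/dev/null; python3 fz.py
python3 -m jog '[[[0.85,0,0,0.08,0,0,0],[0.85,0,0,0.08,0,0,0]]]' >/dev/null; python3 fz.py
python3 -m jog '[[[0.85,0,0,-1.2,0,0,0],[0.85,0,0,-1.2,0,0,0],[0.85,0,0,-2.2,0,0,0],[0.85,0,0,-2.2,0,0,0]]]' >/dev/null; python3 fz.py
python3 -m jog '[[[0.85,0,0,0.4,0,0,0],[0.85,0,0,0.4,0,0,0]]]' >/dev/null; python3 fz.py
python3 -m jog '[[[0.85,0,0,0.1,0,0,0],[0.85,0,0,0.1,0,0,0]]]' >/dev/null; python3 fz.py
```

```text
F [-4.96 -0.33 12.69] pos [0.5571 0.0814 0.2586]
F [-4.55 -0.16 12.59] pos [0.5571 0.0814 0.2579]
F [-0.29  0.23 -3.42] pos [0.5561 0.0813 0.2769]
F [-0.68 -0.15 -0.37] pos [0.5567 0.0814 0.274 ]
F [-0.98 -0.01  2.56] pos [0.5567 0.0814 0.2731]
```

Pin 4 is now about 3.0 mm down. On to pin 3.

```bash

python3 -m jog '[[[0.85,0,0,-3,0,0,0],[0.85,0,0,-4,0,0,0],[0.85,0,0,-4,0,0,0],[0.85,-3,0,-4,0,0,0],[0.85,-6.7,0,-4,0,0,0],[0.85,-6.7,0,-4,0,0,0],[0.85,-6.7,0,-4,0,0,0]]]' >/dev/null; python3 - <<'E'
from h import *
plan(.5546,.0144,.2755,np.pi/2-.026);print(bot.read_state()['time'])
E
```

```text
shift [-0.    0.03  3.61] turn [-0.0018 -0.0005 -0.0009] tilt 0.11
104.45
```

```bash

python3 -m jog '[[[0.85,0,0,2,0,0,0],[0.85,0,0,3.5,0,0,0],[0.85,0,0,3.6,0,0,0],[0.85,0,0,3.6,0,0,0],[0.85,0,0,3.6,0,0,0]]]' >/dev/null; python3 fz.py
python3 -m jog '[[[0.85,0,0,0.1,0,0,0],[0.85,0,0,0.1,0,0,0]]]' >/dev/null; python3 fz.py
python3 -m jog '[[[0.85,0,0,0.1,0,0,0],[0.85,0,0,0.1,0,0,0]]]' >/dev/null; python3 fz.py
python3 -m jog '[[[0.85,0,0,0.6,0,0,0],[0.85,0,0,1.2,0,0,0],[0.85,0,0,1.5,0,0,0],[0.85,0,0,1.65,0,0,0],[0.85,0,0,1.75,0,0,0],[0.85,0,0,1.75,0,0,0]]]' >/dev/null; python3 fz.py
```

```text
F [ 0.3  -0.17 -3.57] pos [0.555  0.0144 0.2773]
F [-0.01 -0.07 -3.4 ] pos [0.5548 0.0144 0.2757]
F [ 0.05  0.14 -3.56] pos [0.5548 0.0144 0.2747]
F [-5.21  0.34 12.2 ] pos [0.5553 0.0144 0.2594]
```

```bash

python3 -m jog '[[[0.85,0,0,0.1,0,0,0],[0.85,0,0,0.2,0,0,0],[0.85,0,0,0.2,0,0,0]]]' >/dev/null; python3 fz.py
python3 -m jog '[[[0.85,0,0,-1.2,0,0,0],[0.85,0,0,-1.2,0,0,0],[0.85,0,0,-2.2,0,0,0],[0.85,0,0,-2.2,0,0,0]]]' >/dev/null; python3 fz.py
python3 -m jog '[[[0.85,0,0,0.45,0,0,0],[0.85,0,0,0.45,0,0,0]]]' >/dev/null; python3 fz.py
python3 -m jog '[[[0.85,0,0,-6,0,0,0],[0.85,0,0,-12,0,0,0],[0.85,0,0,-12,0,0,0],[0.85,0,0,-12,0,0,0]]]'; python3 fz.py
python3 - <<'E'
from h import *
im,m=snap('wrist','w32');pins('w32');plan(.4272,-.0324,.392,np.pi/2-.026);print(bot.read_state()['time'])
E
```

```text
F [-5.35 -0.08 12.5 ] pos [0.5553 0.0144 0.2576]
F [-0.5   0.15 -3.4 ] pos [0.5544 0.0144 0.2766]
F [-1.27  0.35  1.95] pos [0.555  0.0144 0.2733]
time: 110.05
tool_pos: [0.5543, 0.0144, 0.3915]
tcp_rot: [-2.249, -2.192, 0.002]
wrist_force: [0.2, 0.7, -4.4]
width: 0.254
F [-0.16  0.12 -3.67] pos [0.554  0.0144 0.3902]
w32 [321.2 107.9] [314 101  15  15 179] [0.5565 0.0804 0.016 ]
w32 [321.2 173.5] [314 167  15  15 174] [0.5549 0.0152 0.016 ]
shift [ -5.01 -12.61  -0.04] turn [-0.0026 -0.      0.    ] tilt 0.15
110.4
```

View pics/w32.png

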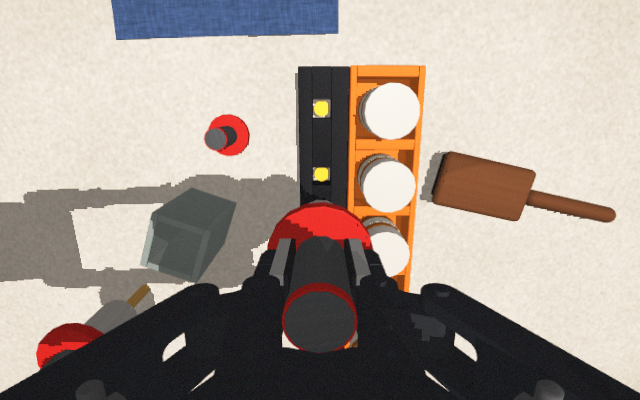

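All four pins are driven, with pin 3 contact now about 0.2737 against 0.2773 undriven. Returning the punch to the stand.

```bash

python3 -m jog '[[[0.85,-2,-4,0,0,0,0],[0.85,-4,-8,0,0,0,0],[0.85,-5,-12,0,0,0,0],[0.85,-5,-12.6,0,0,0,0],[0.85,-5,-12.6,0,0,0,0],[0.85,-5,-12.6,0,0,0,0]]]' 100
python3 - <<'E'
from h import *
for i in range(3): plan(.4272,-.0326,.275,np.pi/2-.026); bot.read_camera('wrist')
im,m=snap('wrist','w33'); s,m2=snap('scene','s33')
p=bot.read_state()['tool_pos']
cv2.imwrite('pics/s33c.png',cv2.resize(s[90:190,270:370,::-1],None,fx=6,fy=6,interpolation=2))
print((w2px(m2,[[p[0],p[1],p[2]-.269+d] for d in (0,.04,.09)]+[[.4276,-.0328,.092]])-[270,90])*6)
c=px2w(m,[[301.6,154.4],[363.6,176.4]],.092)
E
```

```text
time: 111.15
tool_pos: [0.4285, -0.0322, 0.3931]
tcp_rot: [2.249, 2.192, 0.001]
wrist_force: [0.6, 0.1, -2.4]
width: 0.256
shift [-0.05 -0.14 11.81] turn [ 0.0011 -0.0001  0.0003] tilt 0.06
shift [-0.05 -0.14 11.8 ] turn [ 0.0006 -0.0001  0.0005] tilt 0.04
shift [-0.05 -0.13 11.79] turn [ 0.0003 -0.0001  0.0005] tilt 0.02
[[324.73284848 298.04128939]
 [326.43542206 218.98989676]
 [328.67230714 114.8738327 ]
 [321.93107423 357.416704  ]]
```

View pics/s33c.png

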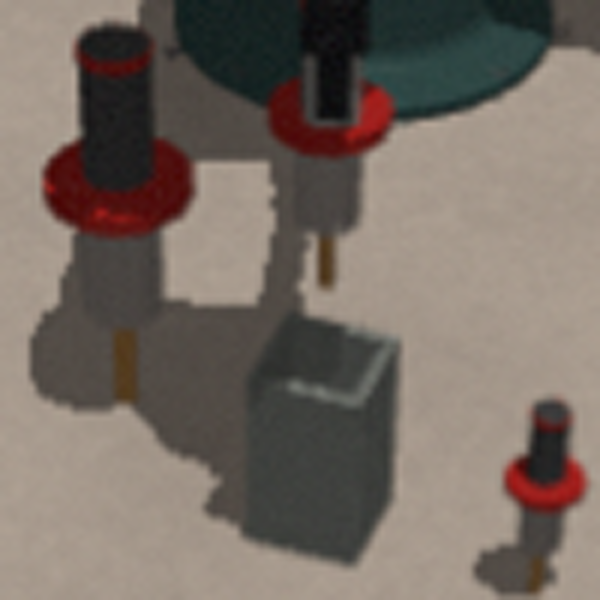

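View pics/w33.png

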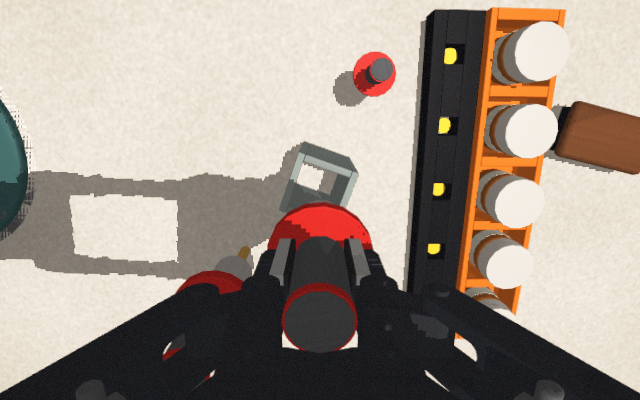

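The punch is lined up over the stand (tip at (326,288) in the crop, opening centre at (322,357)). Lowering.

```bash

python3 -m jog '[[[0.85,-0.05,-0.12,2,0,0,0],[0.85,-0.05,-0.12,4,0,0,0],[0.85,-0.05,-0.12,5.5,0,0,0],[0.85,-0.05,-0.12,7,0,0,0],[0.85,-0.05,-0.12,8.5,0,0,0],[0.85,-0.05,-0.12,9.5,0,0,0],[0.85,-0.05,-0.12,9.5,0,0,0]]]' 100; python3 fz.py
python3 -m jog '[[[0.85,0,0,1,0,0,0],[0.85,0,0,1.9,0,0,0],[0.85,0,0,1.9,0,0,0],[0.85,0,0,1.9,0,0,0]]]' 100; python3 fz.py
```

```text
time: 112.28
tool_pos: [0.426, -0.0327, 0.2968]
tcp_rot: [-2.249, -2.191, 0.002]
wrist_force: [-0.2, -0.3, -2.7]
width: 0.253
F [-0.1  -0.2  -2.82] pos [ 0.4265 -0.0328  0.298 ]
time: 113.08
tool_pos: [0.4263, -0.0328, 0.2786]
tcp_rot: [-2.25, -2.192, 0.001]
wrist_force: [1.2, 0.2, -3.4]
width: 0.255
F [ 0.18 -0.15 -3.76] pos [ 0.4265 -0.0328  0.2789]
```

```bash

python3 -m jog '[[[0.85,0,-0.04,0.3,0,0,0],[0.85,0,-0.04,0.3,0,0,0]]]' 100 >/dev/null; python3 fz.py
python3 -m jog '[[[0.85,0,0,0.08,0,0,0],[0.85,0,0,0.08,0,0,0]]]' 100 >/dev/null; python3 fz.py
```

```text
F [-0.01  0.17 -3.63] pos [ 0.4259 -0.0328  0.2757]
F [-0.  -0.5 -2.3] pos [ 0.4261 -0.0328  0.2751]
```

```bash

python3 -m jog '[[[0.7,0,0.1,0.03,0,0,0],[0.7,0,0.1,0.03,0,0,0],[0.5,0,0.1,0,0,0,0],[0.2,0,0.1,0,0,0,0],[0,0,0.1,0,0,0,0],[0,0,0.1,0,0,0,0],[0,0,0.1,0,0,0,0],[0,0,0.1,-5,0,0,0],[0,0,0.1,-10,0,0,0],[0,0,0.1,-13,0,0,0],[0,0,0.1,-13,0,0,0]]]' 60
python3 - <<'E'
from h import *
im,m=snap('wrist','w34')
hs=px2w(m,[[321,219]],.15); st()
E
```

```text
time: 115.85
tool_pos: [0.428, -0.0329, 0.4082]
tcp_rot: [2.246, 2.189, 0.006]
wrist_force: [-0.5, 0.6, -1.0]
width: 1.0
{'time': 115.9, 'q': [-0.1348, -0.2214, 2.0967, -0.0, 1.2637, -0.1088], 'tool_pos': [0.4272, -0.0328, 0.4059], 'tcp_rot': [2.2486, 2.191, 0.0025], 'wrist_force': [0.4582, -0.047, -0.3067], 'width': 1.0048}
```

View pics/w34.png

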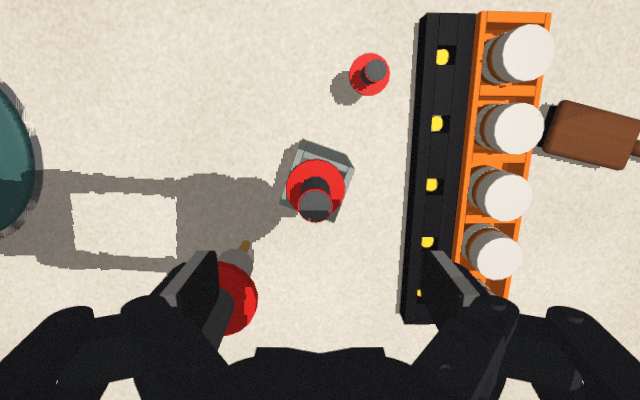

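```bash

python3 - <<'E'
from h import *
im,m=load('w34')
print(px2w(m,[[315,206]],.15),px2w(m,[[315.5,190]],.1))
plan(.5,-.11,.45,np.pi/2-.026)
E
python3 -m jog '[[[0,0,0,-4,0,0,0],[0,-3,3,-4,0,0,0],[0,-6,6,-4,0,0,0],[0,-6,10,-4,0,0,0],[0,-6,10,-4,0,0,0],[0,-6,10,-4,0,0,0]]]'
python3 - <<'E'
from h import *
snap('wrist','w35');pins('w35');s,_=snap('scene','s35');snap('top','t35')
cv2.imwrite('pics/s35c.png',cv2.resize(s[80:250,230:490,::-1],None,fx=3,fy=3,interpolation=2))
E
```

```text
[[ 0.42667391 -0.032708    0.15      ]] [[ 0.42674993 -0.03348352  0.1       ]]
shift [-7.53  7.49 -4.39] turn [0.0026 0.0003 0.    ] tilt 0.15
time: 116.65
tool_pos: [0.5247, -0.0952, 0.4428]
tcp_rot: [-2.247, -2.19, 0.004]
wrist_force: [0.2, -0.4, 0.2]
width: 0.999
w35 [346.6   3.5] [340   0  14   8 107] [0.5558 0.0775 0.016 ]
w35 [345.5  67.1] [339  60  14  15 163] [0.5542 0.0137 0.016 ]
w35 [344.5 127.2] [338 121  14  14 139] [ 0.5526 -0.051   0.016 ]
w35 [343.8 183.9] [338 178  13  13 141] [ 0.5512 -0.1173  0.016 ]
w35 [342.5 235.7] [337 232  12  10  98] [ 0.5493 -0.183   0.016 ]
```

View pics/s35c.png

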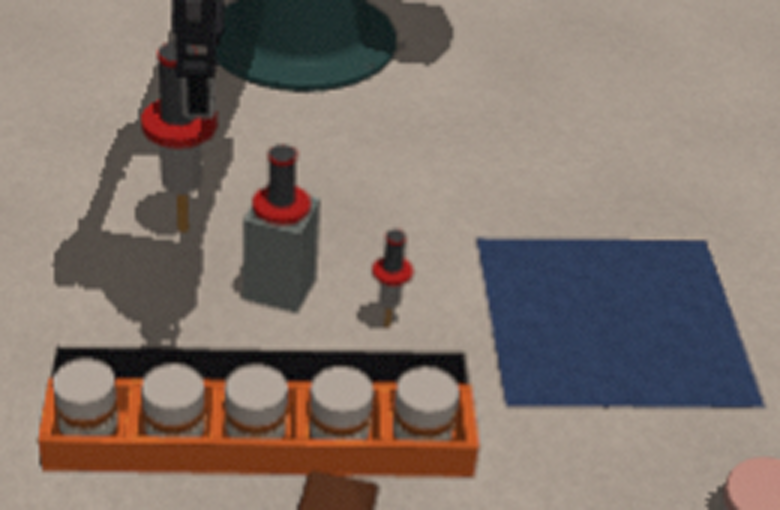

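View pics/w35.png

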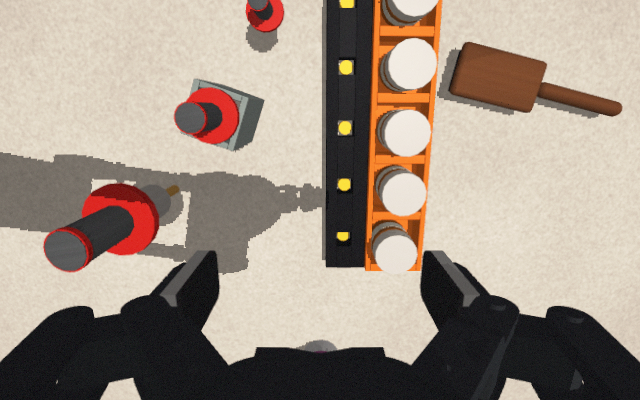

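```bash

python3 - <<'E'
from h import *
im,m=load('w35')
P=px2w(m,[[410,65],[404,132],[401.5,191],[395,251]],.064); o=np.array([.6127,-.0532]);a=-.026
Rm=np.array([[np.cos(a),-np.sin(a)],[np.sin(a),np.cos(a)]]); print(((P[:,:2]-o)@Rm).round(4))
st(); print(bot.finish_job())
E
```

```text
[[-0.0014  0.0624]
 [-0.0034 -0.0013]
 [-0.0022 -0.0624]
 [-0.0049 -0.1307]]
{'time': 116.8, 'q': [-0.226, -0.0288, 1.8559, -0.0, 1.3157, -0.2003], 'tool_pos': [0.5244, -0.095, 0.4444], 'tcp_rot': [-2.2491, -2.192, 0.0011], 'wrist_force': [0.4629, 0.0907, 0.0675], 'width': 1.0042}
the job is handed in; nothing more can be done
None
```

I handed the job in at about 117 s. All five cells hold a jar, the four pins beside the refilled cells are driven, and the punch is back in its stand. I got no verdict, so this rests on my own checks.

**Jars:** I filled cells 0, 2, 3 and 4 with the four spares and left the jar in cell 1 alone. The last pictures show all five upright. I measured four by eye, at 5 mm or less from centre. I did not measure cell 4; it was only looked at in the scene view.

**Pins:** Light contact probes, compared with an undriven pin, gave these depths:

| Pin | Driven (about) |
|---|---|
| 0 | at least 3.7 mm |
| 2 | 4 mm |
| 3 | 3.6 mm |
| 4 | 3 mm |

I did not touch pin 1.

**Punch:** It stands upright in its stand, with its axis about 1 mm from the stand's centre. The brush, spray can and powder tub were not touched; the last pictures show the brush and tub in place, and I did not look at the can again.

**What did not go as planned:**
- **No clear snap:** I never saw a sharp snap in the force readings.
- **Stray downward move:** I typed a wrong row while lifting off pin 4. After that the tip stayed roughly 6–8 mm short and did not seem to re-arm.
- **How the pins were driven:** Pins 0 and 2, and the extra presses on 3 and 4, went down under a steady push of about 16.5 N, not a snap. The first press on pin 3 and the first on pin 4 may have snapped, but I cannot be sure.

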